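# Lay the tall atomiser bottle down in the case tray

### The job

The blue case tray is about to be carried to the next bench, so lay down the tall amber bottle that stands in it: without gripping or lifting it, use the fingers to tip it over onto its side, away from the tray's end wall that it stands near, and steady it all the way down so that it lands gently. Then push it along its lane until its base is up against that end wall. Leave the plaster casts, the articulator and the jar where they are, and end clear of everything.

Things in the scene. Friction and masses are not known exactly. Their poses are not given: they have to be found in the camera images.
- bottle: Tall amber bottle, loose, 0.2 to 0.45 kg. Origin: centre of its base; z along its axis to the cap, x and y square to its sides, y within 9 degrees of the tray's y. 190 mm long: square body 66 x 66 mm up to 105 mm, shoulder, black collar 30 mm in diameter from 130 to 144, white cap 24 mm in diameter from 144 to 190 mm. Overbalances at about 29 degrees. Lying, the cap is 21 mm clear of the floor.
- cap_top (a point): Centre of the flat top of the bottle's white cap, on the axis 190 mm from the base.
- tray: Blue open tray, fixed. Origin: centre of its underside; x across (260 mm outside), y along (420 mm outside), z up. Walls and floor 6 mm thick, wall tops at 40 mm. A partition 5 mm thick (top at 27 mm) along y at x = -10 mm parts the near lane (x -124 to -12.5 mm; the bottle stands in it near the -y end wall and is to fall towards +y) from the casts' far lane.
- stop (a point): The end wall against which the bottle's base must come: a point on the inner face of the tray's -y end wall (tray y = -204 mm), at the lane's mid-width (tray x = -68 mm), at floor level (6 mm above the bench). Axes as the tray's.
- cast_a: A loose plaster dental cast, 62 x 66 mm and 36 mm high, in the tray's far lane; origin at the centre of its underside. Bystander.
- cast_b: A second such cast in the tray's far lane. Bystander.
- articulator: A loose aluminium dental articulator with plaster casts, 130 x 112 mm and 120 mm high, on the bench to the right of the tray; origin at the centre of its underside. Bystander.
- jar: A small white-capped jar, 58 mm in diameter and 55 mm high, on the bench to the left of the tray; origin at the centre of its underside. Bystander.
Mind the look-alikes: they are no part of the job. What is meant by the bottle is not purple, and is the smaller of those in its own colour.

How it is judged (in metres and radians):
At the end, for the whole second after the job is handed in: The bottle lies at rest on its side on the floor of its lane (axis within 4 degrees of level and within 12 degrees of the lane's direction), cap away from the end wall, the centre of its base within 12 mm of that wall (angle between bottle's own z axis and vertical between 1.5 and 1.64 rad and y of bottle in the frame of stop between -0.005 and 0.012 m and x of bottle in the frame of stop between -0.035 and 0.035 m and angle between the z axis of bottle and the y axis of tray, either way round below 0.21 rad and height (world z) of bottle below 0.045 m and linear speed of bottle below 0.02 m/s); the robot touches nothing.
It fails at once if the bottle falls or is swung over instead of being let down gently (it turns faster than 3 rad/s) (angular speed of bottle above 3 rad/s).
It fails at once if the bottle is lifted off the tray floor (height (world z) of bottle above 0.056 m or (angle between bottle's own z axis and vertical below 0.3 rad and height (world z) of bottle above 0.03 m)).
It fails at once if the bottle is gripped while it is being tipped (over 30 N from the fingers before it lies down) (angle between bottle's own z axis and vertical below 1.45 rad and contact force between the fingers and bottle above 30 N).
It fails at once if a cast, the articulator or the jar is shifted by more than 20 mm (distance of any of cast_a, cast_b, articulator, jar from where it was at the start of the episode above 0.02 m).
It also fails if it takes over 72 s, if anything falls off the work surface, if the arm or the gripper's body presses on something with over 40 N, if the wrist force passes 120 N, or if a joint passes its speed limit or range.

### The arm

A 6-joint arm with a two-finger parallel gripper is mounted at the origin on the work surface. World frame = base frame: x ahead of the robot, y to its left, z up, the work surface at z = 0. Lengths are in m, angles in degrees, forces in N, time in s.
With the tool pointing down it reaches from about 0.375 to 0.9 m from the base axis. Payload 3.1 kg.
Tool frame: the origin (TCP) lies at the very end of the fingers, on their centre line; the grasp point (between the pads) lies 19 mm behind it; z points along the fingers, y is the direction in which the jaws open and shut (so a half turn about z gives the same grasp; the last joint's range is limited). The gripper opens to 87 mm and grips with 3 to 60 N. Pads are 19 mm wide; open, the fingers measure 117 mm over their backs; the gripper's body (75 mm by 190 mm) begins 51 mm behind the grasp point.
Start: joints at [-86.832, 30.224, 82.088, -0, 67.689, -10.227], TCP at [0.145, -0.608, 0.223] pointing down, gripper open.
Joint ranges: [-176.69, 176.69], [-43.24, 126.21], [12.49, 139.97], [-82, 262], [0, 151.66], [-163.58, 163.58]. Speed limits (degrees/s): [159.86, 159.86, 180, 180, 180, 180].

### API

Orientations are given as a 3x3 rotation matrix whose columns are the frame's x, y, z axes.
In Python, from rig import read_state, capture, hand_in gives the robot as it stands. The module is installed in compiled form; this text tells all that it offers.
- The arm moves only by the tool move_arm, never from a script. Its arguments are lists of equal length, an entry for each row: "linear": the shift along the tool's x, y, z in cm, a list of three; "angular": the turn, a rotation vector about the tool's x, y, z in rad, a list of three; "fingers": the gripper command: -1 is fully open, 1 is shut, values between are in proportion. In form: {"linear": [[tx, ty, tz], ...], "angular": [[wx, wy, wz], ...], "fingers": [fingers, ...]}. A call has 1 to 12 rows; each row is the pose to reach, as a shift and turn from the pose measured when the call began, along the tool's axes at that moment; what a row does not reach only later rows make up. A row lasts 1/12 s, in which the tool goes at most 41.7 mm and 7.16 degrees, less where a joint would pass 70% of its speed; a pose out of reach is approached as far as the arm can. A call with a gripper value outside its range is refused whole. The fingers move at their own pace and stop on an object; the grip force is fixed at half the most. Time passes only in rows, so rows that repeat a pose let the fingers close. It gives the time, the measured TCP pose, the force and the opening at its end, in the units of the state.
- read_state(): the state, without advancing time (a new reading comes with each control period).
- capture(name): name is "scene" or "top" or "wrist"; returns a dict with "color" (480x640x3 uint8, red, green, blue), "fx", "fy", "cx", "cy" (pixels), "k1" (the pictures are not rectified: a ray, as slopes to the right and down, at radius r is drawn at 1 + k1 r^2 times it, then the intrinsics apply), "view" (4x4, takes a point from world to camera coordinates); the wrist camera has in their place "hand_eye" (4x4, takes a point from camera to tool coordinates, whose origin is the TCP and whose axes are the flange's). Camera axes: x right, y down, z forward; pixel columns grow to the right and rows downward; lengths in m; the calibration is good to about 2 mm. A picture is of the moment at which its call begins: read the wrist's pose just before it. There is no depth.
- hand_in(): hands the job in, once; it reports no verdict.
The state is a dict: "time_s": time; "joint_positions": joint angles; "qvel": joint speeds; "tau": joint torques, N m; "position": TCP position; "tcp_rot": TCP orientation; "force": force on the tool from outside, world axes, zero at the start; "moment": the same for the moment, N m; "opening": opening from 0.0 (shut) to 1.0 (fully open).
Only numpy, scipy, OpenCV 4.12 (cv2) and the standard library are available. Lean on these libraries where they do the work, as an engineer would, in place of code of your own. Each camera call takes 0.05 s, during which the arm holds its last target. There are 200 camera calls.

## Working session

There is one attempt and no reset: what is moved stays moved. The work goes in short steps, Python scripts to look and compute and a tool call to move; the robot and the scene stay as the last step left them, time stands still between calls to the robot, and variables do not carry over. Pictures are saved under pics/ and viewed, about 8 in all and at most 12, crops included, and the job is handed in when it is done.

Besides the shell and the picture viewer there is one more tool, called as name(argument=value, ...), one argument or row to a line, values as JSON. move_arm: Moves the arm, as the interface text tells. Its arguments: {"type":"object","properties":{"linear":{"type":"array"},"angular":{"type":"array"},"fingers":{"type":"array"}},"required":["linear","angular","fingers"]}

```bash
mkdir -p pics; python3 - <<'E'
from rig import read_state,capture
import cv2,numpy as np,pickle
s=read_state();print(s['time_s'],s['position'],s['tcp_rot'])
for n in('scene','top'):
    c=capture(n);pickle.dump(c,open(n+'.pkl','wb'));cv2.imwrite(f'pics/{n}0.png',c['color'][:,:,::-1])
    print(n,{k:c[k] for k in c if k!='color'})
E
```

```text
0.0 [ 0.14478145 -0.60723981  0.22158254] [[ 9.72790776e-01  2.31685328e-01 -1.24191169e-04]
 [ 2.31685051e-01 -9.72788457e-01  2.15771222e-03]
 [ 3.79098529e-04 -2.12777579e-03 -9.99997664e-01]]
scene {'fx': 490.920438582318, 'fy': 490.920438582318, 'cx': 329.6073458772776, 'cy': 242.1374769542145, 'k1': -0.04290140457302988, 'view': array([[-0.57700277,  0.8166898 , -0.00925053,  0.31183846],
       [ 0.61786013,  0.42906353, -0.65890314, -0.20791926],
       [-0.5341504 , -0.38590447, -0.75217091,  1.66650247],
       [ 0.        ,  0.        ,  0.        ,  1.        ]])}
top {'fx': 553.2356290868039, 'fy': 553.2356290868039, 'cx': 316.924155966762, 'cy': 247.99670028638647, 'k1': -0.10233938319772219, 'view': array([[-0.01361307, -0.9997586 ,  0.01724576, -0.02129705],
       [-0.98916941,  0.01094402, -0.14636975,  0.50540394],
       [ 0.14614568, -0.01905152, -0.98907961,  1.53291786],
       [ 0.        ,  0.        ,  0.        ,  1.        ]])}
```

View pics/scene0.png

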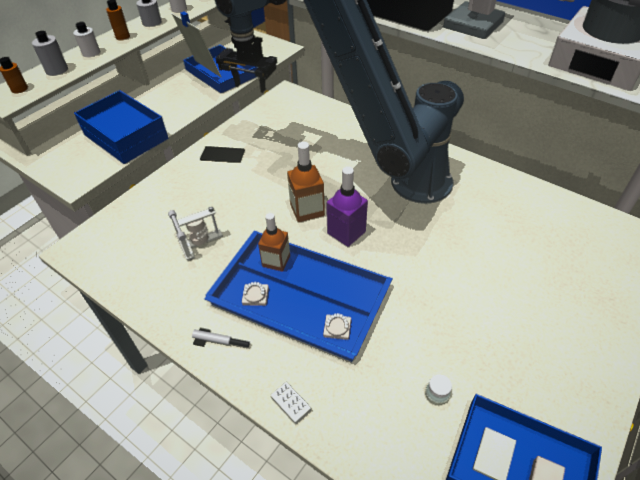

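View pics/top0.png

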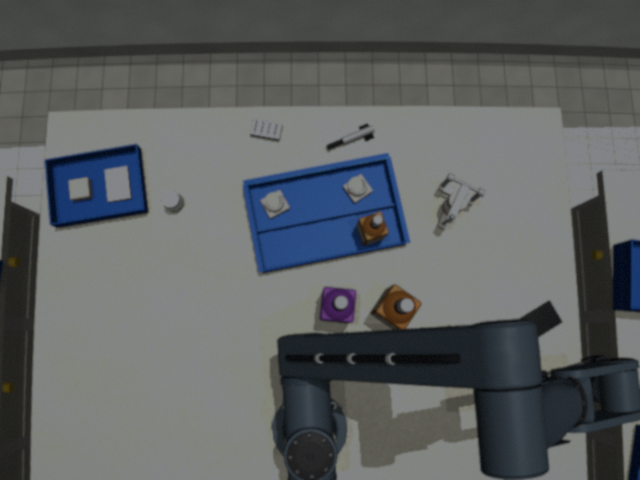

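Scene picture: amber bottle in the tray at (273,243), larger amber one on the bench at (306,190), and a purple one at (347,212). In the top picture these are at (372,228), (398,306) and (338,303). The one meant is the small amber bottle in the tray. It is smaller than the other amber one, not purple, and stands in the near lane at the articulator end. I'll measure it and confirm with a crop.

```bash
cat > h.py <<'E'
import numpy as np,cv2,pickle
def und(c,p):
    K=np.array([[c['fx'],0,c['cx']],[0,c['fy'],c['cy']],[0,0,1]])
    return cv2.undistortPoints(np.float64(p).reshape(-1,1,2),K,np.array([c['k1'],0,0,0.]))[:,0]
def ray(c,p,view=None):
    V=c['view'] if view is None else view
    n=und(c,p);d=np.c_[n,np.ones(len(n))]@V[:3,:3]
    return -V[:3,:3].T@V[:3,3],d
def plane(c,p,z,view=None):
    o,d=ray(c,p,view);return o+d*((z-o[2])/d[:,2:])
def proj(c,P,view=None):
    V=c['view'] if view is None else view
    K=np.array([[c['fx'],0,c['cx']],[0,c['fy'],c['cy']],[0,0,1]])
    return cv2.projectPoints(np.float64(P).reshape(-1,1,3),cv2.Rodrigues(V[:3,:3])[0],V[:3,3],K,np.array([c['k1'],0,0,0.]))[0][:,0]
def tri(a,pa,b,pb):
    o1,d1=ray(a,[pa]);o2,d2=ray(b,[pb]);A=np.c_[d1[0],-d2[0]]
    t=np.linalg.lstsq(A,o2-o1,rcond=None)[0];x,y=o1+t[0]*d1[0],o2+t[1]*d2[0];return (x+y)/2,np.linalg.norm(x-y)
E
python3 - <<'E'
from h import *
T=pickle.load(open('top.pkl','rb'));S=pickle.load(open('scene.pkl','rb'))
def hsv(c):return cv2.cvtColor(c['color'],cv2.COLOR_RGB2HSV)
for n,c,ctr in(('top',T,(300,240)),('scene',S,(300,300))):
    m=cv2.inRange(hsv(c),(100,120,40),(125,255,255))
    cs=[k for k in cv2.findContours(m,0,1)[0] if cv2.pointPolygonTest(cv2.convexHull(k),ctr,False)>0]
    k=cv2.convexHull(max(cs,key=cv2.contourArea));q=cv2.approxPolyDP(k,8,True)[:,0]
    print(n,q.tolist(),cv2.contourArea(k));
    P=plane(c,q,.04);print(P.round(4),np.linalg.norm(P-np.roll(P,-1,0),axis=1))
for n,c,b in(('top',T,(350,205,395,250)),('scene',S,(255,205,295,275))):
    im=c['color'][b[1]:b[3],b[0]:b[2]];H=cv2.cvtColor(im,cv2.COLOR_RGB2HSV)
    for nm,m in(('white',cv2.inRange(H,(0,0,110),(180,70,255))),('amber',cv2.inRange(H,(2,90,20),(22,255,255)))):
        k=max(cv2.findContours(m,0,1)[0],key=cv2.contourArea);x=cv2.boundingRect(k);mm=cv2.moments(k)
        print(n,nm,x[0]+b[0],x[1]+b[1],x[2:],mm['m10']/mm['m00']+b[0],mm['m01']/mm['m00']+b[1])
a=cv2.resize(T['color'][185:275,320:420],(500,450),interpolation=2);b=cv2.resize(S['color'][200:290,245:305],(300,450),interpolation=2)
cv2.imwrite('pics/crop.png',np.hstack([a,b])[:,:,::-1])
E
```

```text
top [[387, 154], [408, 241], [259, 271], [244, 181]] 14043.5
[[ 0.7806 -0.2364  0.04  ]
 [ 0.522  -0.2878  0.04  ]
 [ 0.4411  0.1365  0.04  ]
 [ 0.7026  0.1805  0.04  ]] [0.26359572 0.43193782 0.26524644 0.42413274]
scene [[254, 231], [391, 278], [351, 360], [205, 299]] 13542.5
[[ 0.5249 -0.2875  0.04  ]
 [ 0.4428  0.1379  0.04  ]
 [ 0.7121  0.1851  0.04  ]
 [ 0.7866 -0.2329  0.04  ]] [0.43318772 0.27342786 0.42463358 0.26735359]
top white 374 215 (8, 9) 377.6925925925926 218.5851851851852
top amber 359 215 (28, 29) 371.43324491600356 229.183908045977
scene white 255 205 (40, 40) 275.3615705931495 218.82088554720133
scene amber 259 228 (29, 43) 273.42669233237086 243.33172922682064
```

View pics/crop.png

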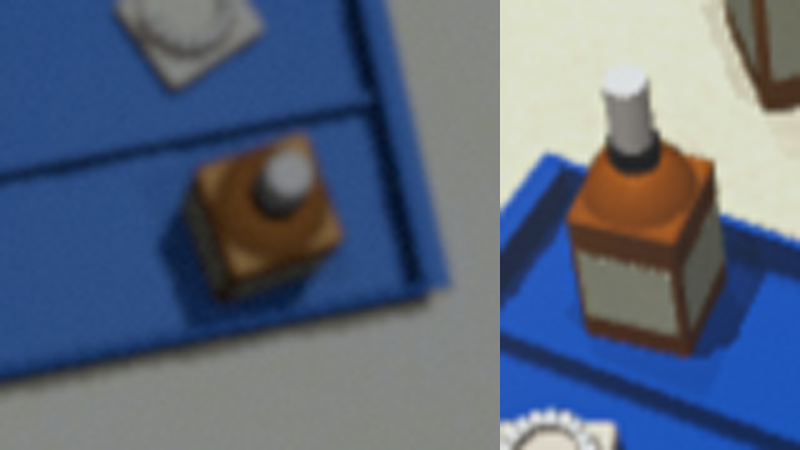

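The crop confirms it: a square amber body with a label, black collar and white cap, in the tray's near lane. The cap top is at about (378,218) in the top picture and (270,216) in the scene picture.

```bash
python3 - <<'E'
from h import *
T=pickle.load(open('top.pkl','rb'));S=pickle.load(open('scene.pkl','rb'))
ct=(320+288/5,185+163/5);cs=(245+126/5,200+78/5)
print('tri',tri(T,ct,S,cs),'planes',plane(T,[ct],.196),plane(S,[cs],.196))
q=np.array([[305,136],[342,240],[232,270],[197,170]])/5+[320,185]
P=plane(T,q,.111);print('bodytop T',P.round(4),P.mean(0))
q=np.array([[570,215],[683,245],[714,162]])-[500,0];q=q/5+[245,200]
P=plane(S,q,.111);print('bodytop S',P.round(4))
q=np.array([[585,335],[690,355],[722,275]])-[500,0];q=q/5+[245,200]
print('base S',plane(S,q,.006).round(4))
# inner tray corners at -y end (crop): wall top inner; partition ends
A=np.array([[[.7806,-.2364],[.522,-.2878],[.4411,.1365],[.7026,.1805]],[[.7866,-.2329],[.5249,-.2875],[.4428,.1379],[.7121,.1851]]]).mean(0)
c=A.mean(0);v=(A[2]+A[3]-A[0]-A[1]);y=v/np.linalg.norm(v);w=A[0]+A[3]-A[1]-A[2];x=w/np.linalg.norm(w)
print('tray c',c,'y',y,np.degrees(np.arctan2(-y[0],y[1])),'from x',np.degrees(np.arctan2(x[1],x[0])))
th=np.arctan2(-y[0],y[1])
R=np.array([[np.cos(th),-np.sin(th)],[np.sin(th),np.cos(th)]])
for n,p in(('capT',plane(T,[ct],.196)),('capS',plane(S,[cs],.196))):print(n,(p[0,:2]-c)@R)
for nm,p in (('articulator',(455,200)),('bigamber',(397,320)),('purple',(338,315))):print(nm,plane(T,[p],.0))
for n,pt,ps in(('bigcap',(406,305),(303,146)),('purpcap',(341,302),(347,173))):print(n,tri(T,pt,S,ps))
E
```

```text
tri (array([ 0.55761903, -0.17986706,  0.19676457]), np.float64(0.004822530745369318)) planes [[ 0.55915343 -0.18201751  0.196     ]] [[ 0.55617634 -0.17805972  0.196     ]]
bodytop T [[ 0.5914 -0.2031  0.111 ]
 [ 0.5334 -0.2215  0.111 ]
 [ 0.5174 -0.1609  0.111 ]
 [ 0.573  -0.1432  0.111 ]] [ 0.55381544 -0.18218048  0.111     ]
bodytop S [[ 0.5951 -0.1965  0.111 ]
 [ 0.5766 -0.132   0.111 ]
 [ 0.5194 -0.1561  0.111 ]]
base S [[ 0.5977 -0.1991  0.006 ]
 [ 0.5743 -0.1399  0.006 ]
 [ 0.5168 -0.1619  0.006 ]]
tray c [ 0.6140875 -0.050575 ] y [-0.18408421  0.98291048] 10.60774436843836 from x 10.625908405571918
capT [-0.07819177 -0.11908373]
capS [-0.08038941 -0.11464554]
articulator [[ 0.65062345 -0.44165825  0.        ]]
bigamber [[ 0.2992112  -0.25523903  0.        ]]
purple [[ 0.31612189 -0.08594083  0.        ]]
bigcap (array([ 0.33122437, -0.23720798,  0.25434466]), np.float64(0.00020841819577674603))
purpcap (array([ 0.34138294, -0.08033624,  0.238133  ]), np.float64(0.000664908306724019))
```

```bash
cat > g.py <<'E'
from h import *
from rig import read_state,capture
from scipy.spatial.transform import Rotation as Ro
TC=np.array([.6141,-.0506]);TH=np.radians(10.61)
RT=np.array([[np.cos(TH),-np.sin(TH),0],[np.sin(TH),np.cos(TH),0],[0,0,1]])
def w(p):return RT@np.array(p,float)+[*TC,0]      # tray->world
def t(p):return RT.T@(np.array(p,float)-[*TC,0])
def tool(yaw=0,fx=0,by=0):
    # jaws along tray -y (turned by yaw); fx: hand leans to tray -x; by: hand leans to tray +y
    B=Ro.from_matrix(RT)*Ro.from_euler('z',yaw,degrees=True)
    B=B*Ro.from_euler('x',-by,degrees=True)*Ro.from_euler('y',-fx,degrees=True)
    return B.as_matrix()@np.diag([1,-1,-1.])
def rel(pos,R):
    s=read_state();R0=np.array(s['tcp_rot'])
    l=R0.T@(np.array(pos)-s['position'])*100;a=Ro.from_matrix(R0.T@R).as_rotvec()
    print('lin cm',l.round(2),'ang',a.round(3),'norms',np.linalg.norm(l).round(1),np.degrees(np.linalg.norm(a)).round(1))
def now():
    s=read_state();print('t',s['time_s'],'tray',t(s['position']).round(4),'F',np.round(s['force'],2),'open',round(s['opening'],3),'q',np.round(s['joint_positions'],1))
    print((RT.T@np.array(s['tcp_rot'])).round(3).tolist())
E
python3 - <<'E'
from g import *
now();print(tool(0,20),tool(0,0,20)[:,2])
p=w([-.16,-.085,.33]);print(p);rel(p,tool(0,0))
E
```

```text
t 0.1 tray [-0.5638 -0.4608  0.2216] F [0.29 0.16 0.95] open 0.998 q [-86.8  30.3  82.1  -0.   67.7 -10.2]
[[0.999, 0.049, 0.0], [0.049, -0.999, 0.002], [0.0, -0.002, -1.0]]
[[ 0.92362691  0.1841229   0.3361727 ]
 [ 0.17301893 -0.98290323  0.06297374]
 [ 0.34202014  0.         -0.93969262]] [ 0.06297374 -0.3361727  -0.93969262]
[ 0.47248593 -0.16360644  0.33      ]
lin cm [ 42.16 -35.59 -10.75] ang [-0.002 -0.     0.049] norms 56.2 2.8
```

move_arm(
  linear=[
    [0,0,-4],
    [0,0,-8],
    [0,0,-10.8],
    [4,-3,-10.8],
    [7.5,-6,-10.8],
    [11,-9,-10.8],
    [14.5,-12,-10.8],
    [18,-15,-10.8],
    [21.5,-18,-10.8],
    [25,-21,-10.8],
    [28.5,-24,-10.8],
    [32,-27,-10.8],
  ],
  angular=[
    [0,0,0],
    [0,0,0],
    [0,0,0],
    [0,0,0.01],
    [0,0,0.02],
    [0,0,0.03],
    [0,0,0.049],
    [0,0,0.049],
    [0,0,0.049],
    [0,0,0.049],
    [0,0,0.049],
    [0,0,0.049],
  ],
  fingers=[1,1,1,1,1,1,1,1,1,1,1,1],
)

```text
time_s: 1.1
position: [0.3683, -0.304, 0.33]
tcp_rot: [[0.983, 0.183, -0.0], [0.183, -0.983, 0.003], [0.0, -0.003, -1.0]]
force: [1.0, 0.3, -0.4]
opening: 0.171
```

```bash
python3 - <<'E'
from g import *
now();rel(w([-.16,-.085,.33]),tool(0,20));rel(w([-.16,-.085,.12]),tool(0,20))
E
```

```text
t 1.1 tray [-0.2882 -0.2039  0.33  ] F [ 1.    0.27 -0.45] open 0.171 q [-53.   11.6  93.9   0.1  74.6  26.4]
[[1.0, -0.001, 0.0], [-0.001, -1.0, 0.003], [0.0, -0.003, -1.0]]
lin cm [ 12.81 -11.9    0.03] ang [-0.002  0.349 -0.001] norms 17.5 20.0
lin cm [ 12.81 -11.84  21.03] ang [-0.002  0.349 -0.001] norms 27.3 20.0
```

move_arm(
  linear=[
    [3,-3,0],
    [6,-6,0],
    [9,-9,0],
    [12,-11.5,0],
    [12.8,-11.9,0],
    [12.8,-11.9,3],
    [12.8,-11.9,6],
    [12.8,-11.9,9],
    [12.8,-11.9,12],
    [12.8,-11.9,13],
    [12.8,-11.9,13],
    [12.8,-11.9,13],
  ],
  angular=[
    [0,0.08,0],
    [0,0.17,0],
    [0,0.25,0],
    [0,0.349,0],
    [0,0.349,0],
    [0,0.349,0],
    [0,0.349,0],
    [0,0.349,0],
    [0,0.349,0],
    [0,0.349,0],
    [0,0.349,0],
    [0,0.349,0],
  ],
  fingers=[1,1,1,1,1,1,1,1,1,1,1,1],
)

```text
time_s: 2.1
position: [0.4721, -0.1631, 0.1998]
tcp_rot: [[0.924, 0.183, 0.335], [0.171, -0.983, 0.066], [0.341, -0.004, -0.94]]
force: [0.3, -0.1, 1.3]
opening: 0.008
```

```bash
python3 - <<'E'
from g import *
now();rel(w([-.16,-.085,.065]),tool(0,20));rel(w([-.138,-.085,.055]),tool(0,20))
c=capture('wrist');s=read_state();pickle.dump((c,s),open('w1.pkl','wb'));print(c['hand_eye'].round(3).tolist(),c['fx'],c['cx'],c['cy'],c['k1'])
cv2.imwrite('pics/w1.png',c['color'][:,:,::-1])
E
```

```text
t 2.1 tray [-0.1603 -0.0844  0.1998] F [ 0.3  -0.15  1.32] open 0.008 q [-42.   18.  113.8  25.8  38.8  18.6]
[[0.94, -0.001, 0.341], [-0.002, -1.0, 0.003], [0.341, -0.004, -0.94]]
lin cm [-4.57  0.11 12.68] ang [-0.003  0.001 -0.002] norms 13.5 0.2
lin cm [-2.84  0.11 14.37] ang [-0.003  0.001 -0.002] norms 14.6 0.2
[[-0.001, -0.96, -0.282, 0.077], [1.0, -0.001, -0.0, 0.0], [0.0, -0.282, 0.96, -0.162], [0.0, 0.0, 0.0, 1.0]] 347.47032204513863 312.7561662849072 240.3026500910871 0.00489537603591834
```

View pics/w1.png

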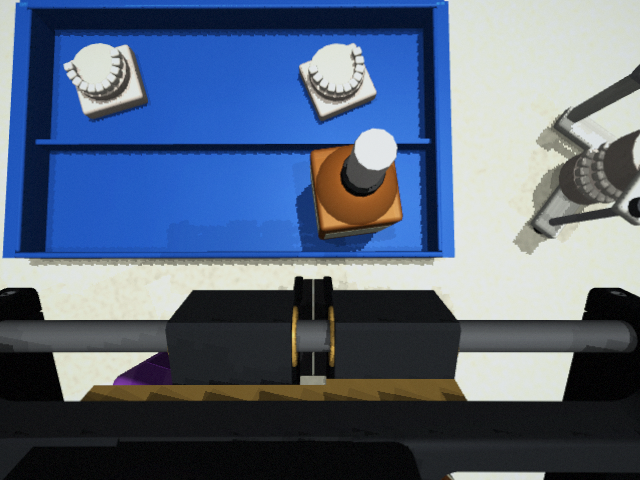

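The wrist picture shows the bottle body's top corners at about (312,150), (403,220) and (318,238), with the cap at (375,149). The tray's near rim runs along row 256, its -y end rim's inner edge is near column 421–437, and the partition lies at row 141.

```bash
python3 - <<'E'
from g import *
c,s=pickle.load(open('w1.pkl','rb'))
M=np.eye(4);M[:3,:3]=s['tcp_rot'];M[:3,3]=s['position'];V=np.linalg.inv(M@c['hand_eye'])
def show(n,q,z):
    print(n,[t(p).round(4).tolist()[:2] for p in plane(c,np.array(q,float),z,V)])
show('near rim outer',[(5,257),(453,256)],.04)
show('far rim outer',[(16,2),(449,2)],.04)
show('near rim inner',[(20,250),(440,250)],.04)
show('-y rim inner',[(433,130),(438,230)],.04)
show('partition top',[(38,141),(430,141)],.027)
show('body top',[(312,150),(403,220),(318,238)],.111)
show('cap',[(375,149)],.196)
im=cv2.resize(c['color'][110:270,290:460],(680,640),interpolation=2)[:600];cv2.imwrite('pics/w1c.png',im[:,:,::-1])
E
```

```text
near rim outer [[-0.1373, 0.2142], [-0.137, -0.2216]]
far rim outer [[0.1222, 0.2167], [0.1214, -0.2243]]
near rim inner [[-0.1305, 0.2001], [-0.1312, -0.2091]]
-y rim inner [[-0.0116, -0.2051], [-0.1116, -0.2077]]
partition top [[-0.0175, 0.1983], [-0.0182, -0.2063]]
body top [[-0.055, -0.0848], [-0.1104, -0.1553], [-0.1243, -0.0894]]
cap [[-0.0825, -0.1189]]
```

View pics/w1c.png

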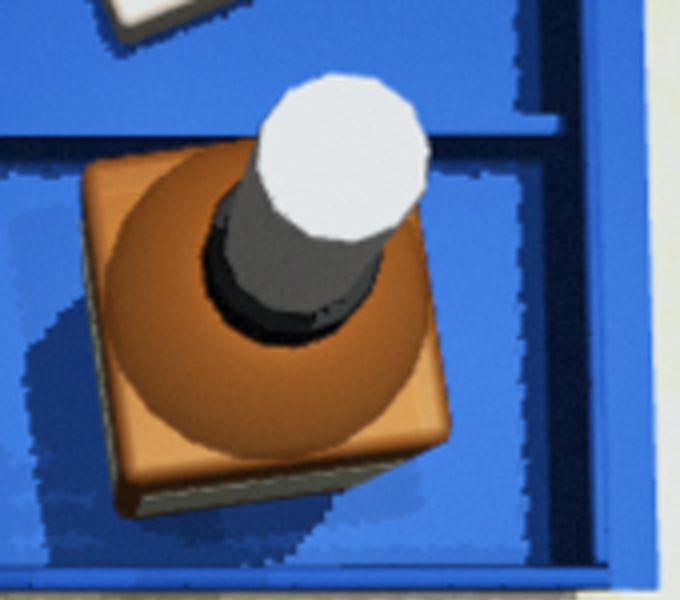

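```bash
python3 - <<'E'
from g import *
c,s=pickle.load(open('w1.pkl','rb'))
M=np.eye(4);M[:3,:3]=s['tcp_rot'];M[:3,3]=s['position'];V=np.linalg.inv(M@c['hand_eye'])
P=np.array([t(p)[:2] for p in plane(c,np.array([(310.7,150.5),(321.5,231.5),(402.3,219.5)]),.111,V)])+[.007,.002]
print(P.round(4),np.linalg.norm(np.diff(P,axis=0),axis=1))
d=np.diff(P,axis=0);print(np.degrees(np.arctan2(d[0,1],-d[0,0])),np.degrees(np.arctan2(-d[1,0]*-1,-d[1,1]*-1)), 'centre',(P[0]+P[2])/2)
print('cap',t(plane(c,np.array([(290+343/4,110+157/4)]),.196,V)[0])[:2]+[.007,.002])
E
```

```text
[[-0.0484 -0.0818]
 [-0.1122 -0.0901]
 [-0.103  -0.1527]] [0.06441072 0.06332039]
-7.387363015663033 171.6266806189598 centre [-0.07570009 -0.11727594]
cap [-0.07566154 -0.11734794]
```

```bash
sed -i 's/^TC=.*/TC=np.array([.6141,-.0506])+np.array([[.9829,-.1841],[.1841,.9829]])@[-.007,-.002]/' g.py; python3 - <<'E'
from g import *
now()
for x,z in((-.16,.056),(-.126,.056),(-.114,.056)):rel(w([x,-.086,z]),tool(0,20))
E
```

```text
Traceback (most recent call last):
  File "g.py", line 5, in <module>
    RT=np.array([[np.cos(TH),-np.sin(TH),0],[np.sin(TH),np.cos(TH),0],[0,0,1]])
                         ^^
NameError: name 'TH' is not defined. Did you mean: 'TC'?
```

```bash
sed -i 's/^RT=/TH=np.radians(10.61)\nRT=/' g.py; python3 - <<'E'
from g import *
now()
for x,z in((-.16,.056),(-.126,.056),(-.114,.056)):rel(w([x,-.086,z]),tool(0,20))
E
```

```text
t 2.15 tray [-0.1527 -0.0831  0.2007] F [-0.13  1.23  0.84] open 0.006 q [-42.   18.  113.8  25.8  38.8  18.6]
[[0.94, -0.001, 0.343], [-0.002, -1.0, 0.002], [0.342, -0.002, -0.94]]
lin cm [-5.64  0.32 13.35] ang [-0.002 -0.001 -0.002] norms 14.5 0.1
lin cm [-2.44  0.32 14.51] ang [-0.002 -0.001 -0.002] norms 14.7 0.1
lin cm [-1.32  0.32 14.93] ang [-0.002 -0.001 -0.002] norms 15.0 0.1
```

move_arm(
  linear=[
    [-2,0.1,3],
    [-4,0.2,6],
    [-5.6,0.3,9],
    [-5.6,0.3,12],
    [-5.6,0.3,13.4],
    [-5.6,0.3,13.4],
    [-4.5,0.3,13.8],
    [-3.5,0.3,14.1],
    [-2.7,0.3,14.4],
    [-2.4,0.3,14.5],
    [-2.4,0.3,14.5],
    [-2.4,0.3,14.5],
  ],
  angular=[
    [0,0,0],
    [0,0,0],
    [0,0,0],
    [0,0,0],
    [0,0,0],
    [0,0,0],
    [0,0,0],
    [0,0,0],
    [0,0,0],
    [0,0,0],
    [0,0,0],
    [0,0,0],
  ],
  fingers=[1,1,1,1,1,1,1,1,1,1,1,1],
)

```text
time_s: 3.15
position: [0.5001, -0.1615, 0.0574]
tcp_rot: [[0.923, 0.184, 0.338], [0.173, -0.983, 0.064], [0.344, -0.0, -0.939]]
force: [-0.7, 0.8, -0.0]
opening: 0.002
```

move_arm(
  linear=[
    [0.14,0,0.05],
    [0.28,0,0.1],
    [0.42,0,0.16],
    [0.56,0,0.21],
    [0.7,0,0.26],
    [0.84,0,0.31],
    [0.98,0,0.37],
    [1.12,0,0.42],
    [1.12,0,0.42],
    [1.12,0,0.42],
  ],
  angular=[
    [0,0,0],
    [0,0,0],
    [0,0,0],
    [0,0,0],
    [0,0,0],
    [0,0,0],
    [0,0,0],
    [0,0,0],
    [0,0,0],
    [0,0,0],
  ],
  fingers=[1,1,1,1,1,1,1,1,1,1],
)

```text
time_s: 3.98
position: [0.512, -0.1591, 0.0571]
tcp_rot: [[0.923, 0.184, 0.338], [0.173, -0.983, 0.064], [0.344, -0.001, -0.939]]
force: [-1.8, 0.3, 0.8]
opening: 0.006
```

```bash
python3 - <<'E'
from g import *
now()
c=capture('wrist');s=read_state();pickle.dump((c,s),open('w2.pkl','wb'))
cv2.imwrite('pics/w2.png',c['color'][:,:,::-1])
E
```

```text
t 3.9833 tray [-0.1134 -0.0859  0.0571] F [-1.79  0.28  0.8 ] open 0.006 q [-38.   36.9 115.7  48.2  20.3  -3.2]
[[0.939, 0.0, 0.344], [-0.0, -1.0, 0.001], [0.344, -0.001, -0.939]]
```

View pics/w2.png

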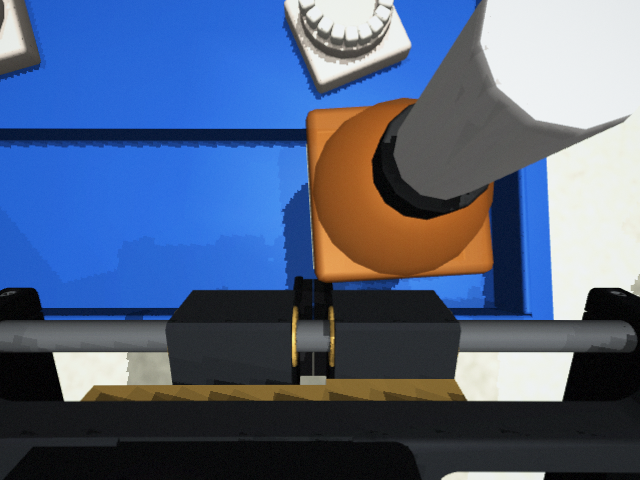

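The wrist picture shows the bottle now nearly square with the lane, with body-top corners at about (306,110), (317,279) and (492,272). The fingertips touch its near +y corner.

```bash
python3 - <<'E'
from g import *
c,s=pickle.load(open('w2.pkl','rb'))
M=np.eye(4);M[:3,:3]=s['tcp_rot'];M[:3,3]=s['position'];V=np.linalg.inv(M@c['hand_eye'])
P=np.array([t(p)[:2] for p in plane(c,np.array([(306,110),(317,280),(492,273)]),.111,V)])
d=np.diff(P,axis=0);print(P.round(4),np.degrees(np.arctan2(-d[0,1],-d[0,0])),np.degrees(np.arctan2(d[1,0],-d[1,1])),'c',(P[0]+P[2])/2)
rel(w([-.16,-.086,.056]),tool(0,20));rel(w([-.16,-.10,.26]),tool(0,0))
E
```

```text
[[-0.041  -0.0839]
 [-0.1031 -0.0879]
 [-0.1007 -0.1501]] 3.644845569656562 2.265514476525993 c [-0.0708319  -0.11703126]
lin cm [-4.42  0.01 -1.5 ] ang [-0.001 -0.002 -0.   ] norms 4.7 0.1
lin cm [  2.59   1.39 -20.66] ang [-0.001 -0.351 -0.   ] norms 20.9 20.1
```

```bash
cat > plan.py <<'E'
import numpy as np
prof=np.array([(0,33),(105,33),(112,30),(120,24),(130,16),(130,15),(144,15),(144,12),(190,12)])/1e3
hh=np.linspace(0,.19,400);rr=np.interp(hh,prof[:,0],prof[:,1])
def bpt(h,r,th): # r>0 = front/lower side ; s from initial base centre
    c,s=np.cos(th),np.sin(th);return np.array([.033+(r-.033)*c+h*s,.006+(.033-r)*s+h*c])
def plan(thd,bd,e,g):
    th,b=np.radians([thd,bd]);up=np.array([np.sin(b),np.cos(b)]);n=np.array([-np.cos(b),np.sin(b)])
    E=bpt(.19,.012,th);F=E-e*up;tcp=F+n*g/2
    pts=np.c_[bpt(hh,rr,th),bpt(hh,-rr,th)].T-F;a,bb=pts@up,pts@n
    m=a>-.002;clear=g-bb[m].max();front=bb[m].min()
    low=(F-.015*n)[1]-.006
    body=(tcp+.07*up-.095*n);  # lower front body corner
    return tcp,clear,front,low,body
if __name__=='__main__':
    for row in [(35,35,.03,.0435),(45,40,.03,.0435),(55,42,.028,.05),(65,45,.025,.06),(75,45,.02,.07),(80,45,.017,.07),(85,45,.012,.07),(90,45,.008,.07),(90,45,.008,.055),(90,40,.01,.07),(92,45,.008,.07)]:
        r=plan(*row);print(row,'tcp',r[0].round(4),'rear clr %.1f front %.1f floor %.1f'%tuple(1e3*np.array(r[1:4])),'body',r[4].round(3))
E
python3 plan.py
```

```text
(35, 35, 0.03, 0.0435) tcp [0.0898 0.1616] rear clr 19.5 front -0.0 floor 134.5 body [0.208 0.164]
(45, 40, 0.03, 0.0435) tcp [0.1166 0.1462] rear clr 16.6 front -0.0 floor 116.6 body [0.234 0.139]
(55, 42, 0.028, 0.05) tcp [0.1393 0.1281] rear clr 18.5 front 0.0 floor 95.3 body [0.257 0.117]
(65, 45, 0.025, 0.06) tcp [0.1574 0.1089] rear clr 24.7 front 0.0 floor 71.0 body [0.274 0.091]
(75, 45, 0.02, 0.07) tcp [0.1722 0.0861] rear clr 29.7 front 0.0 floor 44.7 body [0.289 0.068]
(80, 45, 0.017, 0.07) tcp [0.1797 0.0724] rear clr 27.7 front 0.0 floor 31.0 body [0.296 0.055]
(85, 45, 0.012, 0.07) tcp [0.1872 0.0597] rear clr 27.1 front 0.0 floor 18.4 body [0.304 0.042]
(90, 45, 0.008, 0.07) tcp [0.1926 0.0461] rear clr 26.1 front -0.0 floor 4.7 body [0.309 0.028]
(90, 45, 0.008, 0.055) tcp [0.1979 0.0408] rear clr 11.1 front -0.0 floor 4.7 body [0.315 0.023]
(90, 40, 0.01, 0.07) tcp [0.1898 0.0418] rear clr 14.0 front -0.0 floor 3.7 body [0.308 0.034]
(92, 45, 0.008, 0.07) tcp [0.1932 0.0394] rear clr 24.4 front -0.0 floor -1.9 body [0.31  0.022]
```

move_arm(
  linear=[
    [-2.2,0,-0.8],
    [-4.4,0,-1.5],
    [-4,0.2,-5],
    [-3,0.5,-9],
    [-1.5,0.9,-13],
    [0,1.2,-17],
    [2,1.4,-19.5],
    [2.6,1.4,-20.7],
    [2.6,1.4,-20.7],
    [2.6,1.4,-20.7],
  ],
  angular=[
    [0,0,0],
    [0,0,0],
    [0,0,0],
    [0,0,0],
    [0,0,0],
    [0,-0.1,0],
    [0,-0.2,0],
    [0,-0.3,0],
    [0,-0.35,0],
    [0,-0.35,0],
  ],
  fingers=[1,1,1,0,0,0,0,0,0,0],
)

```text
time_s: 4.87
position: [0.4746, -0.1835, 0.2644]
tcp_rot: [[0.982, 0.187, 0.01], [0.187, -0.982, -0.007], [0.009, 0.008, -1.0]]
force: [-0.5, -0.8, -0.1]
opening: 0.441
```

```bash
python3 - <<'E'
from g import *
now()
rel(w([-.0708,-.117,.26]),tool(3,0));rel(w([-.0708,-.117,.166]),tool(3,0))
E
```

```text
t 4.8667 tray [-0.1546 -0.1029  0.2644] F [-0.49 -0.77 -0.1 ] open 0.441 q [-33.7  18.   96.    0.   65.3  45.5]
[[1.0, 0.003, 0.009], [0.003, -1.0, -0.008], [0.009, 0.008, -1.0]]
lin cm [8.37 1.43 0.53] ang [ 0.009 -0.009 -0.05 ] norms 8.5 2.9
lin cm [8.29 1.35 9.93] ang [ 0.009 -0.009 -0.05 ] norms 13.0 2.9
```

move_arm(
  linear=[
    [2.5,0.4,0.5],
    [5,0.9,0.5],
    [7.5,1.3,0.5],
    [8.35,1.4,0.5],
    [8.35,1.4,0.5],
    [8.35,1.4,0.5],
  ],
  angular=[
    [0,0,0],
    [0.009,-0.009,-0.03],
    [0.009,-0.009,-0.05],
    [0.009,-0.009,-0.05],
    [0.009,-0.009,-0.05],
    [0.009,-0.009,-0.05],
  ],
  fingers=[0,0,0,0,0,0],
)

```text
time_s: 5.37
position: [0.5578, -0.1812, 0.2588]
tcp_rot: [[0.972, 0.236, -0.003], [0.236, -0.972, 0.002], [-0.003, -0.003, -1.0]]
force: [-0.2, -0.7, 0.1]
opening: 0.5
```

```bash
python3 - <<'E'
from g import *
from plan import plan
for row in [(90,36,.012,.08),(90,40,.01,.08),(90,42,.009,.075),(90,36,.012,.07),(85,40,.013,.08),(87,38,.011,.08),(60,40,.027,.06),(70,40,.024,.07)]:
    r=plan(*row);b=np.radians(row[1]);print(row,'tcp',r[0].round(4),'rear clr %.1f front %.1f floor %.1f'%tuple(1e3*np.array(r[1:4])),'body',r[4].round(3), 'tray y at walltop',(r[4][0]+max(0,.04-r[4][1])*np.tan(b)-.117).round(3))
now();rel(w([-.0708,-.117,.166]),tool(3,0))
c=capture('wrist');cv2.imwrite('pics/w3.png',c['color'][:,:,::-1])
E
```

```text
(90, 36, 0.012, 0.08) tcp [0.1836 0.0408] rear clr -15.8 front -0.0 floor 2.5 body [0.302 0.042] tray y at walltop 0.185
(90, 40, 0.01, 0.08) tcp [0.1859 0.0451] rear clr 24.0 front -0.0 floor 3.7 body [0.304 0.038] tray y at walltop 0.189
(90, 42, 0.009, 0.075) tcp [0.1891 0.0454] rear clr 22.6 front 0.0 floor 4.3 body [0.307 0.034] tray y at walltop 0.195
(90, 36, 0.012, 0.07) tcp [0.1876 0.0379] rear clr -25.8 front -0.0 floor 2.5 body [0.306 0.039] tray y at walltop 0.19
(85, 40, 0.013, 0.08) tcp [0.1814 0.0592] rear clr 26.9 front -0.0 floor 17.9 body [0.299 0.052] tray y at walltop 0.182
(87, 38, 0.011, 0.08) tcp [0.1833 0.0529] rear clr 24.2 front 0.0 floor 13.0 body [0.301 0.05 ] tray y at walltop 0.184
(60, 40, 0.027, 0.06) tcp [0.1467 0.1178] rear clr 23.9 front -0.0 floor 82.9 body [0.264 0.11 ] tray y at walltop 0.147
(70, 40, 0.024, 0.07) tcp [0.1621 0.0948] rear clr 27.3 front -0.0 floor 56.7 body [0.28  0.087] tray y at walltop 0.163
t 5.3667 tray [-0.0724 -0.116   0.2588] F [-0.21 -0.69  0.13] open 0.5 q [-28.9  25.1  85.2   0.   70.   47.4]
[[0.999, 0.053, -0.003], [0.053, -0.999, 0.003], [-0.003, -0.003, -1.0]]
lin cm [0.18 0.14 9.28] ang [-0.003  0.003  0.   ] norms 9.3 0.2
```

View pics/w3.png

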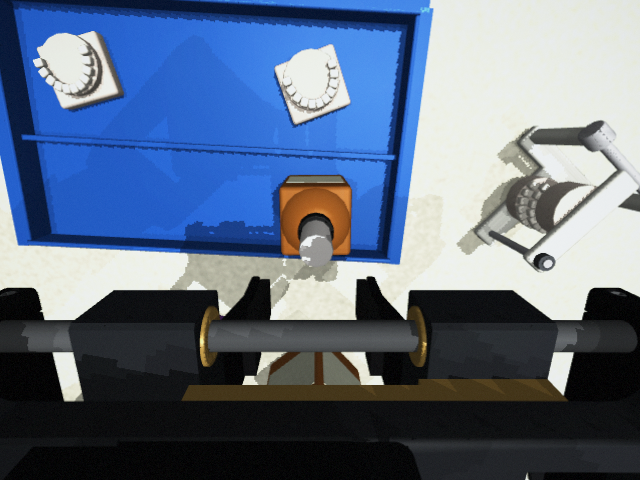

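The wrist picture shows the cap top at (316,250), midway between the open fingertips (258 and 367), with the casts and articulator untouched. I'll descend around the cap.

move_arm(
  linear=[
    [0.18,0.14,1.5],
    [0.18,0.14,3],
    [0.18,0.14,4.5],
    [0.18,0.14,6],
    [0.18,0.14,7.2],
    [0.18,0.14,8.2],
    [0.18,0.14,9],
    [0.18,0.14,9.3],
    [0.18,0.14,9.3],
  ],
  angular=[
    [0,0,0],
    [0,0,0],
    [0,0,0],
    [0,0,0],
    [0,0,0],
    [0,0,0],
    [0,0,0],
    [0,0,0],
    [0,0,0],
  ],
  fingers=[0,0,0,0,0,0,0,0,0],
)

```text
time_s: 6.17
position: [0.5584, -0.1819, 0.1656]
tcp_rot: [[0.972, 0.235, -0.004], [0.235, -0.972, 0.003], [-0.004, -0.004, -1.0]]
force: [-0.8, -0.5, 1.1]
opening: 0.5
```

```bash
cat >> g.py <<'E'
from plan import bpt,plan
B0=np.array([-.0708,-.117]);YAW=3
def wp(sz):
    u=np.array([-np.sin(np.radians(YAW)),np.cos(np.radians(YAW))])
    return w([*(B0+u*sz[0]),sz[1]])
def rows(L): # L: list of ((s,z),beta)
    s=read_state();R0=np.array(s['tcp_rot'])
    l=[(R0.T@(wp(p)-s['position'])*100).round(2).tolist() for p,b in L]
    a=[Ro.from_matrix(R0.T@tool(YAW,0,b)).as_rotvec().round(3).tolist() for p,b in L]
    print(l);print(a)
E
python3 - <<'E'
from g import *
now()
rows([(bpt(.16,0,np.radians(a)),a) for a in np.arange(1.5,18.1,1.5)])
E
```

```text
t 6.1667 tray [-0.072  -0.1168  0.1656] F [-0.82 -0.49  1.06] open 0.5 q [-29.   31.5  90.6   0.   58.2  47.4]
[[0.999, 0.052, -0.004], [0.052, -0.999, 0.004], [-0.004, -0.004, -1.0]]
[[0.11, -0.39, -0.12], [0.11, -0.81, -0.19], [0.11, -1.24, -0.25], [0.11, -1.66, -0.29], [0.11, -2.09, -0.33], [0.11, -2.51, -0.35], [0.11, -2.94, -0.36], [0.11, -3.37, -0.36], [0.11, -3.8, -0.35], [0.11, -4.22, -0.33], [0.11, -4.65, -0.3], [0.11, -5.08, -0.26]]
[[-0.03, 0.004, -0.0], [-0.056, 0.004, -0.0], [-0.082, 0.004, -0.0], [-0.109, 0.004, -0.0], [-0.135, 0.004, -0.0], [-0.161, 0.004, -0.0], [-0.187, 0.004, 0.0], [-0.213, 0.004, 0.0], [-0.24, 0.004, 0.0], [-0.266, 0.004, 0.0], [-0.292, 0.004, 0.0], [-0.318, 0.004, 0.0]]
```

move_arm(
  linear=[
    [0.1,-0.39,-0.12],
    [0.1,-0.81,-0.19],
    [0.1,-1.24,-0.25],
    [0.1,-1.66,-0.29],
    [0.1,-2.09,-0.33],
    [0.1,-2.51,-0.35],
    [0.1,-2.94,-0.36],
    [0.1,-3.37,-0.36],
    [0.1,-3.8,-0.35],
    [0.1,-4.22,-0.33],
    [0.1,-4.65,-0.3],
    [0.1,-5.08,-0.26],
  ],
  angular=[
    [-0.03,0,0],
    [-0.056,0,0],
    [-0.082,0,0],
    [-0.109,0,0],
    [-0.135,0,0],
    [-0.161,0,0],
    [-0.187,0,0],
    [-0.213,0,0],
    [-0.24,0,0],
    [-0.266,0,0],
    [-0.292,0,0],
    [-0.318,0,0],
  ],
  fingers=[0,0,0,0,0,0,0,0,0,0,0,0],
)

```text
time_s: 7.17
position: [0.548, -0.1323, 0.1695]
tcp_rot: [[0.972, 0.224, 0.072], [0.235, -0.924, -0.303], [-0.002, 0.311, -0.95]]
force: [0.1, 0.1, 0.3]
opening: 0.5
```

```bash
python3 - <<'E'
from g import *
now()
rows([(bpt(.16,0,np.radians(a)),a) for a in np.arange(19.5,37,1.5)])
c=capture('wrist');cv2.imwrite('pics/w4.png',c['color'][:,:,::-1])
E
```

```text
t 7.1667 tray [-0.0731 -0.0662  0.1695] F [0.1  0.15 0.28] open 0.5 q [-16.5  28.3  99.9 -22.5  44.8  75.1]
[[0.999, 0.05, 0.015], [0.052, -0.949, -0.311], [-0.002, 0.311, -0.95]]
[[-0.04, -0.47, 0.02], [-0.04, -0.89, -0.05], [-0.04, -1.32, -0.11], [-0.04, -1.74, -0.16], [-0.04, -2.17, -0.19], [-0.04, -2.6, -0.22], [-0.04, -3.02, -0.23], [-0.04, -3.45, -0.24], [-0.04, -3.88, -0.23], [-0.04, -4.31, -0.21], [-0.04, -4.73, -0.18], [-0.04, -5.16, -0.14]]
[[-0.024, 0.002, 0.0], [-0.05, 0.002, 0.0], [-0.076, 0.002, 0.0], [-0.102, 0.002, 0.0], [-0.129, 0.002, 0.0], [-0.155, 0.002, 0.0], [-0.181, 0.002, 0.0], [-0.207, 0.002, 0.0], [-0.233, 0.002, 0.0], [-0.259, 0.002, 0.0], [-0.286, 0.002, 0.0], [-0.312, 0.002, 0.0]]
```

View pics/w4.png

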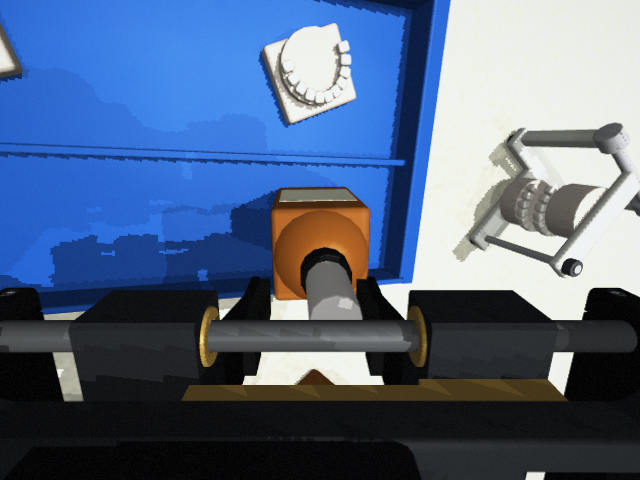

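The wrist picture shows the cap at (335,305) leaning against the rear finger (365,320), with the bottle tilting along with the tool. I'll carry on past the balance point.

move_arm(
  linear=[
    [0,-0.45,0],
    [0,-0.88,-0.05],
    [0,-1.3,-0.11],
    [0,-1.73,-0.16],
    [0,-2.1,-0.19],
    [0,-2.5,-0.22],
    [0,-2.85,-0.23],
    [0,-3.2,-0.24],
    [0,-3.5,-0.24],
    [0,-3.8,-0.23],
    [0,-4.1,-0.22],
    [0,-4.31,-0.21],
  ],
  angular=[
    [-0.024,0,0],
    [-0.05,0,0],
    [-0.076,0,0],
    [-0.102,0,0],
    [-0.126,0,0],
    [-0.15,0,0],
    [-0.172,0,0],
    [-0.192,0,0],
    [-0.21,0,0],
    [-0.228,0,0],
    [-0.246,0,0],
    [-0.259,0,0],
  ],
  fingers=[0,0,0,0,0,0,0,0,0,0,0,0],
)

```text
time_s: 8.22
position: [0.5375, -0.0902, 0.1581]
tcp_rot: [[0.972, 0.199, 0.127], [0.236, -0.815, -0.529], [-0.002, 0.544, -0.839]]
force: [0.2, -0.2, -0.5]
opening: 0.499
```

```bash
python3 - <<'E'
from g import *
now()
# contact on front finger now: front face offset; bottle tilt if E on face
L=[]
for th,b,e,g in [(a,b,.030,.0435) for a,b in zip(np.arange(38,50,1),np.linspace(34,38,12))]:
    L.append((plan(th,b,e,g)[0],b))
rows(L)
c=capture('wrist');cv2.imwrite('pics/w5.png',c['color'][:,:,::-1])
E
```

```text
t 8.2167 tray [-0.0756 -0.0228  0.1581] F [ 0.18 -0.17 -0.49] open 0.499 q [ -4.6  31.2 105.3 -48.6  43.6 108. ]
[[0.999, 0.045, 0.027], [0.053, -0.838, -0.543], [-0.002, 0.544, -0.839]]
[[-0.02, -0.48, -0.05], [-0.02, -0.79, -0.07], [-0.02, -1.11, -0.08], [-0.02, -1.42, -0.09], [-0.02, -1.74, -0.09], [-0.02, -2.05, -0.09], [-0.01, -2.37, -0.08], [-0.01, -2.68, -0.06], [-0.01, -2.99, -0.04], [-0.01, -3.31, -0.01], [-0.01, -3.62, 0.02], [-0.01, -3.93, 0.06]]
[[-0.018, 0.001, 0.002], [-0.024, 0.001, 0.002], [-0.031, 0.001, 0.002], [-0.037, 0.001, 0.002], [-0.044, 0.001, 0.002], [-0.05, 0.001, 0.002], [-0.056, 0.001, 0.002], [-0.063, 0.001, 0.002], [-0.069, 0.001, 0.002], [-0.075, 0.001, 0.002], [-0.082, 0.001, 0.002], [-0.088, 0.001, 0.002]]
```

View pics/w5.png

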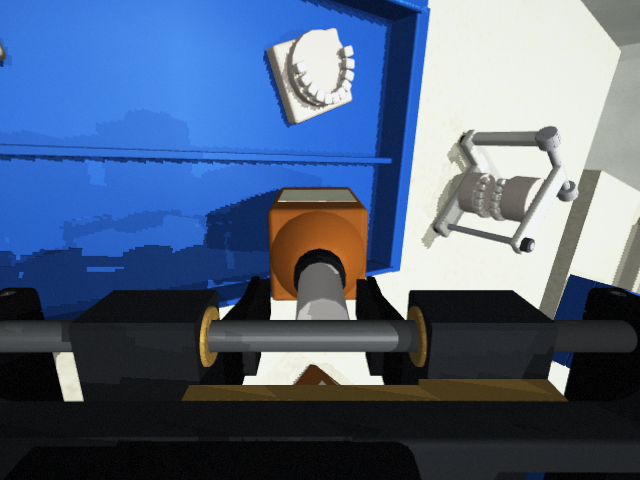

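The wrist picture shows the cap at (322,295), now off the rear finger and near the balance point, moving to the front finger. I'll let it settle there, then continue.

move_arm(
  linear=[
    [0,-0.15,0],
    [0,-0.25,0],
    [0,-0.35,0],
    [0,-0.48,-0.05],
    [0,-0.65,-0.06],
    [0,-0.79,-0.07],
    [0,-1.0,-0.08],
    [0,-1.2,-0.08],
    [0,-1.42,-0.09],
    [0,-1.6,-0.09],
    [0,-1.75,-0.09],
    [0,-1.9,-0.09],
  ],
  angular=[
    [-0.005,0,0],
    [-0.01,0,0],
    [-0.014,0,0],
    [-0.018,0,0],
    [-0.022,0,0],
    [-0.026,0,0],
    [-0.03,0,0],
    [-0.033,0,0],
    [-0.037,0,0],
    [-0.04,0,0],
    [-0.044,0,0],
    [-0.047,0,0],
  ],
  fingers=[0,0,0,0,0,0,0,0,0,0,0,0],
)

```text
time_s: 9.27
position: [0.5332, -0.0734, 0.1479]
tcp_rot: [[0.972, 0.194, 0.136], [0.237, -0.789, -0.567], [-0.003, 0.583, -0.813]]
force: [-0.1, 0.1, -0.6]
opening: 0.502
```

```bash
python3 - <<'E'
from g import *
now()
for nme in('top','wrist'):
    c=capture(nme);pickle.dump((c,read_state()),open(nme+'6.pkl','wb'))
    cv2.imwrite(f'pics/{nme}6.png',c['color'][:,:,::-1])
W=cv2.imread('pics/wrist6.png');S=capture('scene')['color'][:,:,::-1]
cv2.imwrite('pics/m6.png',np.hstack([cv2.resize(S[150:370,190:410],(400,400)),cv2.resize(W[160:400,200:440],(400,400))]))
E
```

```text
t 9.2667 tray [-0.0767 -0.0056  0.1479] F [-0.06  0.07 -0.58] open 0.502 q [ -1.3  33.  106.3 -53.5  44.6 115.6]
[[0.999, 0.045, 0.029], [0.054, -0.811, -0.582], [-0.003, 0.583, -0.813]]
```

View pics/m6.png

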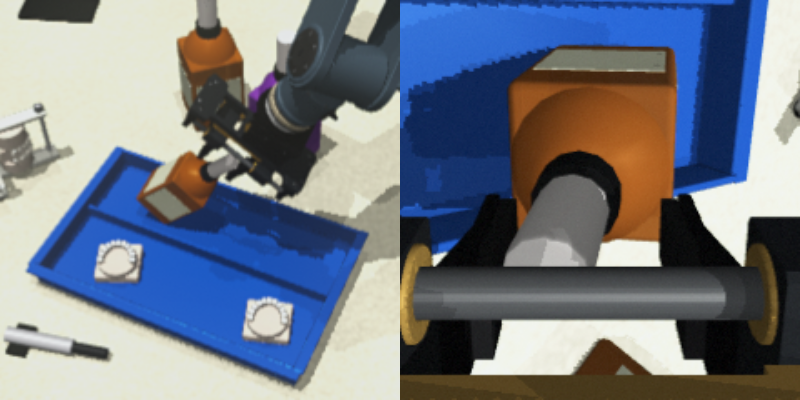

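Left half of the picture (scene): the bottle is tilted about 43° along the lane. Right half (wrist): the cap rests on the front (+y) finger, clear of the rear one. Next is lowering, opening the gripper slowly to keep the rear finger clear.

```bash
cat > sched.py <<'E'
from g import *
TT=[43,60,75,85,90,92];
def sch(a):
    return (a,np.interp(a,TT,[36,38,39,39,39,39]),np.interp(a,TT,[.030,.028,.022,.015,.011,.010]),np.interp(a,TT,[.0435,.06,.078,.08,.08,.08]))
def go(angles):
    L=[];f=[]
    for a in angles:
        q=sch(a);r=plan(*q);L.append((r[0],q[1]));f.append(round(1-2*q[3]/.087,2))
    rows(L);print(f)
E
python3 - <<'E'
from sched import *
for a in (43,50,60,70,80,85,90,92):
    r=plan(*sch(a));print(np.round(sch(a),3),r[0].round(3),'rear %.1f front %.1f floor %.1f'%tuple(1e3*np.array(r[1:4])),r[4].round(3))
now();go(np.linspace(44,57,12))
E
```

```text
[4.3e+01 3.6e+01 3.0e-02 4.4e-02] [0.112 0.148] rear 15.4 front 0.0 floor 120.2 [0.23  0.149]
[5.0000e+01 3.6824e+01 2.9000e-02 5.0000e-02] [0.127 0.136] rear 18.4 front 0.0 floor 105.9 [0.245 0.135]
[6.0e+01 3.8e+01 2.8e-02 6.0e-02] [0.146 0.116] rear 22.0 front 0.0 floor 81.9 [0.264 0.112]
[7.0000e+01 3.8667e+01 2.4000e-02 7.2000e-02] [0.161 0.094] rear 24.7 front -0.0 floor 56.6 [0.279 0.09 ]
[8.0e+01 3.9e+01 1.8e-02 7.9e-02] [0.174 0.07 ] rear 25.5 front -0.0 floor 29.9 [0.292 0.065]
[8.5e+01 3.9e+01 1.5e-02 8.0e-02] [0.18  0.057] rear 23.6 front 0.0 floor 16.4 [0.298 0.052]
[9.0e+01 3.9e+01 1.1e-02 8.0e-02] [0.185 0.044] rear 21.2 front -0.0 floor 3.0 [0.303 0.038]
[9.2e+01 3.9e+01 1.0e-02 8.0e-02] [0.186 0.038] rear 19.3 front 0.0 floor -2.9 [0.304 0.032]
t 9.4167 tray [-0.0767 -0.0056  0.148 ] F [ 0.12  0.23 -0.69] open 0.501 q [ -1.3  33.  106.3 -53.4  44.5 115.6]
[[0.999, 0.046, 0.029], [0.054, -0.812, -0.582], [-0.003, 0.583, -0.813]]
[[0.01, -0.32, -0.02], [0.01, -0.65, -0.02], [0.01, -0.98, -0.01], [0.01, -1.31, -0.0], [0.01, -1.64, 0.02], [0.02, -1.97, 0.05], [0.02, -2.29, 0.09], [0.02, -2.62, 0.13], [0.02, -2.94, 0.19], [0.02, -3.26, 0.25], [0.02, -3.58, 0.31], [0.02, -3.9, 0.39]]
[[-0.008, 0.002, 0.003], [-0.011, 0.002, 0.003], [-0.013, 0.002, 0.003], [-0.016, 0.002, 0.003], [-0.018, 0.002, 0.003], [-0.021, 0.002, 0.003], [-0.023, 0.002, 0.003], [-0.025, 0.002, 0.003], [-0.028, 0.002, 0.003], [-0.03, 0.002, 0.003], [-0.033, 0.002, 0.003], [-0.035, 0.002, 0.003]]
[np.float64(-0.02), np.float64(-0.05), np.float64(-0.08), np.float64(-0.1), np.float64(-0.13), np.float64(-0.15), np.float64(-0.18), np.float64(-0.21), np.float64(-0.23), np.float64(-0.26), np.float64(-0.29), np.float64(-0.31)]
```

move_arm(
  linear=[
    [0,-0.32,-0.02],
    [0,-0.65,-0.02],
    [0,-0.98,-0.01],
    [0,-1.31,0],
    [0,-1.64,0.02],
    [0,-1.97,0.05],
    [0,-2.29,0.09],
    [0,-2.62,0.13],
    [0,-2.94,0.19],
    [0,-3.26,0.25],
    [0,-3.58,0.31],
    [0,-3.9,0.39],
  ],
  angular=[
    [-0.008,0,0],
    [-0.011,0,0],
    [-0.013,0,0],
    [-0.016,0,0],
    [-0.018,0,0],
    [-0.021,0,0],
    [-0.023,0,0],
    [-0.025,0,0],
    [-0.028,0,0],
    [-0.03,0,0],
    [-0.033,0,0],
    [-0.035,0,0],
  ],
  fingers=[-0.02,-0.05,-0.08,-0.1,-0.13,-0.15,-0.18,-0.21,-0.23,-0.26,-0.29,-0.31],
)

```text
time_s: 10.42
position: [0.5261, -0.0447, 0.1218]
tcp_rot: [[0.972, 0.189, 0.142], [0.237, -0.769, -0.594], [-0.003, 0.611, -0.792]]
force: [0.0, -0.1, -0.5]
opening: 0.649
```

```bash
python3 - <<'E'
from sched import *
now();go(np.linspace(58,70,12))
E
```

```text
t 10.4167 tray [-0.0784  0.024   0.1218] F [ 0.05 -0.1  -0.51] open 0.649 q [  3.   36.5 107.3 -57.7  45.3 124.7]
[[0.999, 0.044, 0.03], [0.054, -0.791, -0.61], [-0.003, 0.611, -0.792]]
[[0.02, -0.24, 0.05], [0.02, -0.53, 0.12], [0.02, -0.82, 0.2], [0.03, -1.1, 0.26], [0.03, -1.38, 0.32], [0.03, -1.65, 0.39], [0.03, -1.93, 0.46], [0.03, -2.2, 0.55], [0.03, -2.47, 0.64], [0.03, -2.73, 0.73], [0.03, -3.0, 0.83], [0.03, -3.26, 0.94]]
[[-0.002, 0.002, 0.003], [-0.004, 0.002, 0.003], [-0.006, 0.002, 0.003], [-0.008, 0.002, 0.003], [-0.009, 0.002, 0.003], [-0.01, 0.002, 0.003], [-0.011, 0.002, 0.003], [-0.013, 0.002, 0.003], [-0.014, 0.002, 0.003], [-0.015, 0.002, 0.003], [-0.016, 0.002, 0.003], [-0.018, 0.002, 0.003]]
[np.float64(-0.33), np.float64(-0.36), np.float64(-0.38), np.float64(-0.41), np.float64(-0.44), np.float64(-0.47), np.float64(-0.5), np.float64(-0.53), np.float64(-0.56), np.float64(-0.59), np.float64(-0.63), np.float64(-0.66)]
```

move_arm(
  linear=[
    [0,-0.24,0.05],
    [0,-0.53,0.12],
    [0,-0.82,0.2],
    [0,-1.1,0.26],
    [0,-1.38,0.32],
    [0,-1.65,0.39],
    [0,-1.93,0.46],
    [0,-2.2,0.55],
    [0,-2.47,0.64],
    [0,-2.73,0.73],
    [0,-3.0,0.83],
    [0,-3.26,0.94],
  ],
  angular=[
    [-0.002,0,0],
    [-0.004,0,0],
    [-0.006,0,0],
    [-0.008,0,0],
    [-0.009,0,0],
    [-0.01,0,0],
    [-0.011,0,0],
    [-0.013,0,0],
    [-0.014,0,0],
    [-0.015,0,0],
    [-0.016,0,0],
    [-0.018,0,0],
  ],
  fingers=[-0.33,-0.36,-0.38,-0.41,-0.44,-0.47,-0.5,-0.53,-0.56,-0.59,-0.63,-0.66],
)

```text
time_s: 11.42
position: [0.5213, -0.0251, 0.0942]
tcp_rot: [[0.972, 0.187, 0.146], [0.237, -0.758, -0.608], [-0.003, 0.625, -0.781]]
force: [-0.6, -0.4, -0.7]
opening: 0.814
```

```bash
python3 - <<'E'
from sched import *
now();go(np.linspace(71,80,12))
W=capture('wrist')['color'][:,:,::-1];S=capture('scene')['color'][:,:,::-1]
cv2.imwrite('pics/m7.png',np.hstack([cv2.resize(S[180:380,210:410],(400,400)),cv2.resize(W[120:400,180:460],(400,400))]))
E
```

```text
t 11.4167 tray [-0.0795  0.0442  0.0942] F [-0.58 -0.36 -0.71] open 0.814 q [  5.9  40.  107.7 -60.7  45.2 131.5]
[[0.999, 0.044, 0.031], [0.054, -0.779, -0.624], [-0.003, 0.625, -0.781]]
[[0.03, -0.21, 0.09], [0.03, -0.4, 0.18], [0.03, -0.6, 0.26], [0.03, -0.78, 0.36], [0.03, -0.97, 0.45], [0.03, -1.16, 0.55], [0.03, -1.39, 0.63], [0.03, -1.62, 0.71], [0.03, -1.84, 0.8], [0.03, -2.06, 0.89], [0.04, -2.28, 0.99], [0.04, -2.5, 1.09]]
[[-0.001, 0.001, 0.003], [-0.002, 0.001, 0.003], [-0.003, 0.001, 0.003], [-0.004, 0.001, 0.003], [-0.005, 0.001, 0.003], [-0.005, 0.001, 0.003], [-0.005, 0.001, 0.003], [-0.005, 0.001, 0.003], [-0.005, 0.001, 0.003], [-0.005, 0.001, 0.003], [-0.005, 0.001, 0.003], [-0.005, 0.001, 0.003]]
[np.float64(-0.68), np.float64(-0.71), np.float64(-0.73), np.float64(-0.75), np.float64(-0.77), np.float64(-0.79), np.float64(-0.8), np.float64(-0.8), np.float64(-0.8), np.float64(-0.81), np.float64(-0.81), np.float64(-0.82)]
```

View pics/m7.png

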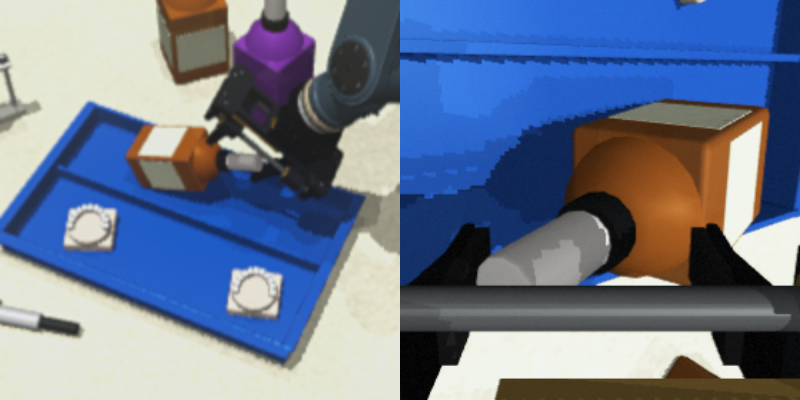

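Left half (scene): the bottle is at about 70°, well along the lane. Right half (wrist): the cap end is on the front finger and the rear finger is clear of the shoulder. I'll continue slowly.

move_arm(
  linear=[
    [0,-0.21,0.09],
    [0,-0.4,0.18],
    [0,-0.6,0.26],
    [0,-0.78,0.36],
    [0,-0.97,0.45],
    [0,-1.16,0.55],
    [0,-1.39,0.63],
    [0,-1.62,0.71],
    [0,-1.84,0.8],
    [0,-2.06,0.89],
    [0,-2.28,0.99],
    [0,-2.5,1.09],
  ],
  angular=[
    [-0.001,0,0],
    [-0.002,0,0],
    [-0.003,0,0],
    [-0.004,0,0],
    [-0.005,0,0],
    [-0.005,0,0],
    [-0.005,0,0],
    [-0.005,0,0],
    [-0.005,0,0],
    [-0.005,0,0],
    [-0.005,0,0],
    [-0.005,0,0],
  ],
  fingers=[-0.68,-0.71,-0.73,-0.75,-0.77,-0.79,-0.8,-0.8,-0.8,-0.81,-0.81,-0.82],
)

```text
time_s: 12.52
position: [0.5179, -0.0125, 0.0696]
tcp_rot: [[0.971, 0.187, 0.146], [0.237, -0.755, -0.611], [-0.004, 0.629, -0.778]]
force: [-0.3, -0.3, -1.5]
opening: 0.909
```

```bash
python3 - <<'E'
from sched import *
now();go(np.linspace(80.8,90,12))
c=capture('scene');pickle.dump(c,open('s8.pkl','wb'));cv2.imwrite('pics/s8.png',c['color'][:,:,::-1])
# predicted pixels of base/body corners (not drawn): compare amber mask extent
for th in(75,80,85):
    P=[]
    for h in(0,.105):
        for r in(-.033,.033):
            for x in(-.033,.033):
                q=wp(bpt(h,r,np.radians(th)));P.append(q+RT@np.array([x,0,0]))
    p=proj(c,P);print(th,p.min(0),p.max(0))
H=cv2.cvtColor(c['color'],cv2.COLOR_RGB2HSV)[225:300,220:330];m=cv2.inRange(H,(2,110,20),(22,255,255))
k=max(cv2.findContours(m,0,1)[0],key=cv2.contourArea);b=cv2.boundingRect(k);print(b[0]+220,b[1]+225,b[0]+b[2]+220,b[1]+b[3]+225)
E
```

```text
t 12.5167 tray [-0.0805  0.0571  0.0696] F [-0.25 -0.28 -1.52] open 0.909 q [  7.5  42.9 107.9 -62.7  44.7 136.1]
[[0.999, 0.045, 0.031], [0.054, -0.776, -0.628], [-0.004, 0.629, -0.778]]
[[0.06, -0.15, 0.07], [0.06, -0.37, 0.18], [0.06, -0.58, 0.28], [0.06, -0.8, 0.4], [0.06, -1.01, 0.51], [0.07, -1.21, 0.63], [0.07, -1.43, 0.74], [0.07, -1.64, 0.86], [0.07, -1.85, 0.98], [0.07, -2.05, 1.1], [0.07, -2.25, 1.23], [0.07, -2.45, 1.35]]
[[-0.001, 0.002, 0.004], [-0.001, 0.002, 0.004], [-0.001, 0.002, 0.004], [-0.001, 0.002, 0.004], [-0.001, 0.002, 0.004], [-0.001, 0.002, 0.004], [-0.001, 0.002, 0.004], [-0.001, 0.002, 0.004], [-0.001, 0.002, 0.004], [-0.001, 0.002, 0.004], [-0.001, 0.002, 0.004], [-0.001, 0.002, 0.004]]
[np.float64(-0.82), np.float64(-0.82), np.float64(-0.83), np.float64(-0.83), np.float64(-0.84), np.float64(-0.84), np.float64(-0.84), np.float64(-0.84), np.float64(-0.84), np.float64(-0.84), np.float64(-0.84), np.float64(-0.84)]
75 [272.26031103 240.55182598] [322.17931476 277.17108732]
80 [274.04138015 240.7967476 ] [322.88501363 279.32114789]
85 [275.8736056  241.16562749] [323.33185547 281.39912346]
277 244 325 279
```

move_arm(
  linear=[
    [0,-0.15,0.07],
    [0,-0.37,0.18],
    [0,-0.58,0.28],
    [0,-0.8,0.4],
    [0,-1.01,0.51],
    [0,-1.21,0.63],
    [0,-1.43,0.74],
    [0,-1.64,0.86],
    [0,-1.85,0.98],
    [0,-2.02,1.08],
    [0,-2.14,1.16],
    [0,-2.25,1.23],
  ],
  angular=[
    [0,0,0],
    [0,0,0],
    [0,0,0],
    [0,0,0],
    [0,0,0],
    [0,0,0],
    [0,0,0],
    [0,0,0],
    [0,0,0],
    [0,0,0],
    [0,0,0],
    [0,0,0],
  ],
  fingers=[-0.82,-0.82,-0.83,-0.83,-0.84,-0.84,-0.84,-0.84,-0.84,-0.84,-0.84,-0.84],
)

```text
time_s: 13.57
position: [0.5153, -0.0028, 0.0453]
tcp_rot: [[0.971, 0.187, 0.146], [0.237, -0.755, -0.611], [-0.004, 0.628, -0.778]]
force: [-0.1, 0.9, -1.8]
opening: 0.919
```

```bash
python3 - <<'E'
from sched import *
now()
r=plan(*sch(90));p=r[0]
rows([(p+[d,0],39) for d in (0,.005,.010,.015,.02)])
c=capture('scene');pickle.dump(c,open('s9.pkl','wb'))
H=cv2.cvtColor(c['color'],cv2.COLOR_RGB2HSV)[225:300,220:330];m=cv2.inRange(H,(2,110,20),(22,255,255))
k=max(cv2.findContours(m,0,1)[0],key=cv2.contourArea);b=cv2.boundingRect(k);print(b[0]+220,b[1]+225,b[0]+b[2]+220,b[1]+b[3]+225)
for th in(85,90):
    P=[wp(bpt(h,r,np.radians(th)))+RT@np.array([x,0,0]) for h in(0,.105) for r in(-.033,.033) for x in(-.033,.033)]
    q=proj(c,P);print(th,q.min(0),q.max(0))
E
```

```text
t 13.5667 tray [-0.0813  0.0672  0.0453] F [-0.1   0.95 -1.78] open 0.919 q [  8.7  45.8 107.9 -64.5  43.9 139.9]
[[0.999, 0.045, 0.031], [0.054, -0.777, -0.628], [-0.004, 0.628, -0.778]]
[[0.09, -0.15, 0.1], [0.09, -0.53, -0.22], [0.09, -0.92, -0.53], [0.09, -1.31, -0.85], [0.09, -1.7, -1.16]]
[[-0.001, 0.002, 0.004], [-0.001, 0.002, 0.004], [-0.001, 0.002, 0.004], [-0.001, 0.002, 0.004], [-0.001, 0.002, 0.004]]
280 245 328 283
85 [275.8736056  241.16562749] [323.33185547 281.39912346]
90 [277.74179484 241.65590765] [323.51977757 283.38909265]
```

move_arm(
  linear=[
    [0,-0.07,0.05],
    [0,-0.15,0.1],
    [0,-0.23,0.04],
    [0,-0.3,-0.02],
    [0,-0.38,-0.09],
    [0,-0.46,-0.15],
    [0,-0.53,-0.22],
    [0,-0.61,-0.28],
    [0,-0.69,-0.34],
    [0,-0.77,-0.41],
    [0,-0.84,-0.47],
    [0,-0.92,-0.53],
  ],
  angular=[
    [0,0,0],
    [0,0,0],
    [0,0,0],
    [0,0,0],
    [0,0,0],
    [0,0,0],
    [0,0,0],
    [0,0,0],
    [0,0,0],
    [0,0,0],
    [0,0,0],
    [0,0,0],
  ],
  fingers=[-0.84,-0.84,-0.84,-0.84,-0.84,-0.84,-0.84,-0.84,-0.84,-0.84,-0.84,-0.84],
)

```text
time_s: 14.62
position: [0.5127, 0.0075, 0.0435]
tcp_rot: [[0.971, 0.188, 0.146], [0.237, -0.755, -0.611], [-0.005, 0.628, -0.778]]
force: [0.0, 0.3, -1.2]
opening: 0.919
```

```bash
python3 - <<'E'
from sched import *
now()
c=capture('scene')
H=cv2.cvtColor(c['color'],cv2.COLOR_RGB2HSV)[225:300,220:330];m=cv2.inRange(H,(2,110,20),(22,255,255))
k=max(cv2.findContours(m,0,1)[0],key=cv2.contourArea);b=cv2.boundingRect(k);print(b[0]+220,b[1]+225,b[0]+b[2]+220,b[1]+b[3]+225)
c2=capture('wrist')
cv2.imwrite('pics/m8.png',np.hstack([cv2.resize(c['color'][200:320,240:400],(400,300),interpolation=2),cv2.resize(c2['color'],(400,300))])[:,:,::-1])
s=read_state();p=t(s['position']);print(p)
for d in(.008,.016):rel(w(p+[0,d,0]),np.array(s['tcp_rot']))
E
```

```text
t 14.6167 tray [-0.082   0.0778  0.0435] F [ 0.03  0.34 -1.23] open 0.919 q [  9.9  46.  107.6 -63.6  44.4 140.3]
[[0.999, 0.045, 0.031], [0.054, -0.777, -0.628], [-0.005, 0.628, -0.778]]
280 244 327 283
[-0.08196051  0.07786524  0.04345035]
lin cm [ 0.04 -0.62 -0.5 ] ang [0. 0. 0.] norms 0.8 0.0
lin cm [ 0.09 -1.24 -1.  ] ang [0. 0. 0.] norms 1.6 0.0
```

View pics/m8.png

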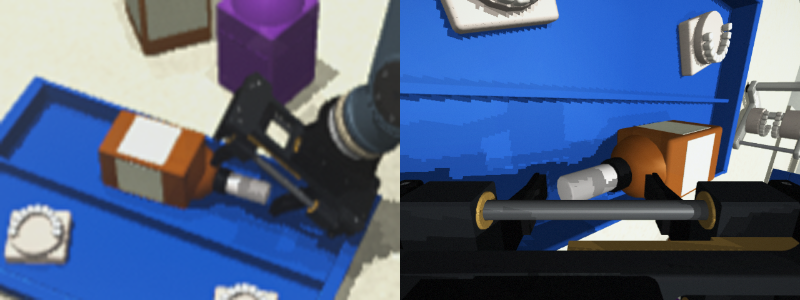

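The last picture shows the bottle lying in its lane with the cap at about (580,183) in the wrist half, just clear of the front finger (535,200), and the casts in place. That is 12 views, so the remaining checks are numeric. I'll back off along the finger axis and turn the tool upright.

move_arm(
  linear=[
    [0,-0.15,-0.12],
    [0,-0.3,-0.24],
    [0,-0.4,-1.0],
    [0,-0.4,-2.5],
    [0,-0.4,-4.5],
    [0,-0.4,-7],
    [0,-0.4,-10],
    [0,-0.4,-13],
    [0,-0.4,-13],
    [0,-0.4,-13],
  ],
  angular=[
    [0,0,0],
    [0,0,0],
    [0,0,0],
    [0,0,0],
    [0,0,0],
    [0,0,0],
    [0,0,0],
    [0,0,0],
    [0.08,0,0],
    [0.16,0,0],
  ],
  fingers=[-0.84,-0.84,-0.84,-0.84,-0.84,-0.84,-0.84,-0.84,-0.84,-0.84],
)

```text
time_s: 15.55
position: [0.4933, 0.0933, 0.1435]
tcp_rot: [[0.97, 0.212, 0.119], [0.243, -0.844, -0.478], [-0.002, 0.493, -0.87]]
force: [-0.7, -0.2, 0.2]
opening: 0.922
```

```bash
python3 - <<'E'
from sched import *
now();rel(w([-.085,.145,.2]),tool(3,0))
E
```

```text
t 15.55 tray [-0.0852  0.1657  0.1435] F [-0.69 -0.25  0.17] open 0.922 q [ 15.2  32.4 103.8 -38.9  51.7 117.9]
[[0.998, 0.053, 0.028], [0.06, -0.868, -0.492], [-0.002, 0.493, -0.87]]
lin cm [-0.11  4.59 -3.9 ] ang [ 0.515 -0.001  0.008] norms 6.0 29.5
```

move_arm(
  linear=[
    [0,1,-1],
    [0,2,-2],
    [0,3,-3],
    [0,4,-3.9],
    [-0.1,4.6,-3.9],
    [-0.1,4.6,-3.9],
    [-0.1,4.6,-3.9],
    [-0.1,4.6,-3.9],
  ],
  angular=[
    [0.1,0,0],
    [0.2,0,0],
    [0.3,0,0],
    [0.4,0,0],
    [0.515,0,0.008],
    [0.515,0,0.008],
    [0.515,0,0.008],
    [0.515,0,0.008],
  ],
  fingers=[1,1,1,1,1,1,1,1],
)

```text
time_s: 16.22
position: [0.4963, 0.0733, 0.1997]
tcp_rot: [[0.972, 0.236, -0.001], [0.236, -0.972, -0.001], [-0.002, 0.001, -1.0]]
force: [-0.4, 0.7, 0.1]
opening: 0.398
```

```bash
cat > meas.py <<'E'
from sched import *
def meas(n):
    c=capture(n);V=c.get('view');s=read_state()
    if V is None:
        M=np.eye(4);M[:3,:3]=s['tcp_rot'];M[:3,3]=s['position'];V=np.linalg.inv(M@c['hand_eye'])
    H=cv2.cvtColor(c['color'],cv2.COLOR_RGB2HSV)
    # restrict to the near-lane region at z~.05
    poly=proj(c,[w([x,y,.05]) for x,y in((-.13,-.21),(-.005,-.21),(-.005,.2),(-.13,.2))],V)
    roi=np.zeros(H.shape[:2],np.uint8);cv2.fillConvexPoly(roi,poly.astype(np.int32),255)
    for nm,m,z in(('amber top',cv2.inRange(H,(2,100,20),(22,255,255)),.072),('white',cv2.inRange(H,(0,0,100),(180,60,255)),.045)):
        m=cv2.bitwise_and(m,roi);cs=sorted(cv2.findContours(m,0,1)[0],key=cv2.contourArea)[::-1][:3]
        for k in cs:
            if cv2.contourArea(k)<25:continue
            bx=cv2.boxPoints(cv2.minAreaRect(k));P=np.array([t(p)[:2] for p in plane(c,bx,z,V)])
            print(n,nm,cv2.boundingRect(k),cv2.contourArea(k),P.round(3).tolist())
    cv2.imwrite(f'pics/z_{n}_{s["time_s"]:.1f}.png',c['color'][:,:,::-1])
E
python3 - <<'E'
from meas import *
now()
for n in('wrist','scene','top'):meas(n)
E
```

```text
t 16.2167 tray [-0.086   0.1455  0.1997] F [-0.45  0.69  0.12] open 0.398 q [-4.300e+00  2.260e+01  1.009e+02 -1.000e-01  5.650e+01  7.210e+01]
[[0.999, 0.053, -0.001], [0.053, -0.999, -0.001], [-0.002, 0.001, -1.0]]
wrist amber top (419, 182, 167, 82) 11246.0 [[-0.04, 0.061], [-0.032, -0.076], [-0.102, -0.095], [-0.11, 0.051]]
wrist white (486, 196, 76, 64) 3972.5 [[-0.052, -0.011], [-0.048, -0.079], [-0.108, -0.094], [-0.112, -0.022]]
wrist white (356, 209, 51, 24) 1115.5 [[-0.092, 0.105], [-0.07, 0.107], [-0.068, 0.061], [-0.09, 0.058]]
wrist white (253, 264, 387, 23) 862.5 [[-0.132, 0.202], [-0.128, 0.201], [-0.129, -0.177], [-0.132, -0.178]]
scene amber top (280, 244, 48, 39) 617.0 [[0.002, -0.067], [-0.1, -0.094], [-0.105, 0.045], [-0.006, 0.064]]
scene white (245, 227, 141, 49) 712.5 [[-0.059, -0.212], [-0.138, -0.235], [-0.137, 0.198], [-0.065, 0.205]]
scene white (286, 264, 19, 17) 180.5 [[-0.015, -0.057], [-0.053, -0.066], [-0.055, -0.001], [-0.017, 0.006]]
scene white (330, 269, 18, 13) 127.0 [[-0.059, 0.063], [-0.088, 0.057], [-0.091, 0.106], [-0.062, 0.111]]
top amber top (316, 226, 22, 25) 314.0 [[-0.054, 0.052], [-0.046, -0.002], [-0.111, -0.01], [-0.119, 0.044]]
top amber top (352, 220, 10, 24) 98.5 [[-0.043, -0.065], [-0.044, -0.084], [-0.109, -0.08], [-0.109, -0.061]]
top white (332, 220, 24, 26) 392.5 [[-0.038, -0.007], [-0.034, -0.064], [-0.097, -0.068], [-0.102, -0.01]]
top white (299, 244, 12, 5) 29.5 [[-0.079, 0.095], [-0.079, 0.062], [-0.09, 0.062], [-0.09, 0.095]]
```

```bash
python3 - <<'E'
from g import *
rel(w([-.0825,.137,.026]),tool(3,0))
E
```

```text
lin cm [ 0.31  0.98 17.34] ang [0.    0.002 0.003] norms 17.4 0.2
```

move_arm(
  linear=[
    [0.3,0,3],
    [0.3,0.5,6],
    [0.3,1,9],
    [0.3,1,12],
    [0.3,1,14.5],
    [0.3,1,16],
    [0.3,1,17],
    [0.3,1,17.3],
    [0.3,1,17.3],
    [0.3,1,17.3],
  ],
  angular=[
    [0,0,0],
    [0,0,0],
    [0,0,0],
    [0,0,0],
    [0,0,0],
    [0,0,0],
    [0,0,0],
    [0,0,0],
    [0,0,0],
    [0,0,0],
  ],
  fingers=[1,1,1,1,1,1,1,1,1,1],
)

```text
time_s: 17.2
position: [0.5017, 0.0659, 0.0269]
tcp_rot: [[0.971, 0.239, -0.001], [0.239, -0.971, -0.001], [-0.001, 0.001, -1.0]]
force: [-0.1, -0.4, -0.2]
opening: 0.002
```

move_arm(
  linear=[
    [0,0.4,0],
    [0,0.8,0],
    [0,1.2,0],
    [0,1.6,0],
    [0,2.0,0],
    [0,2.4,0],
    [0,2.8,0],
    [0,3.2,0],
    [0,3.6,0],
    [0,4.0,0],
    [0,4.4,0],
    [0,4.8,0],
  ],
  angular=[
    [0,0,0],
    [0,0,0],
    [0,0,0],
    [0,0,0],
    [0,0,0],
    [0,0,0],
    [0,0,0],
    [0,0,0],
    [0,0,0],
    [0,0,0],
    [0,0,0],
    [0,0,0],
  ],
  fingers=[1,1,1,1,1,1,1,1,1,1,1,1],
)

```text
time_s: 18.2
position: [0.513, 0.0192, 0.027]
tcp_rot: [[0.971, 0.239, -0.001], [0.239, -0.971, -0.001], [-0.001, 0.0, -1.0]]
force: [-1.4, 4.7, 3.5]
opening: 0.006
```

```bash
python3 - <<'E'
from meas import *
now();meas('wrist')
E
```

```text
t 18.2 tray [-0.0795  0.0892  0.027 ] F [-1.41  4.67  3.48] open 0.006 q [-1.030e+01  4.040e+01  1.062e+02 -1.000e-01  3.350e+01  6.590e+01]
[[0.998, 0.057, -0.001], [0.057, -0.998, -0.0], [-0.001, 0.0, -1.0]]
wrist amber top (456, 229, 184, 92) 11516.0 [[-0.064, 0.035], [-0.03, 0.041], [-0.027, -0.022], [-0.061, -0.033]]
wrist amber top (82, 378, 384, 24) 6311.0 [[-0.099, 0.178], [-0.09, 0.027], [-0.1, 0.026], [-0.109, 0.18]]
wrist amber top (470, 352, 105, 50) 3185.0 [[-0.078, 0.028], [-0.076, -0.012], [-0.098, -0.018], [-0.101, 0.023]]
wrist white (457, 326, 124, 27) 2777.0 [[-0.082, 0.021], [-0.078, -0.035], [-0.092, -0.039], [-0.096, 0.019]]
wrist white (61, 326, 107, 26) 2543.5 [[-0.092, 0.204], [-0.09, 0.155], [-0.103, 0.156], [-0.106, 0.206]]
wrist white (546, 228, 94, 39) 1732.0 [[-0.034, -0.009], [-0.032, -0.048], [-0.048, -0.053], [-0.051, -0.013]]
```

move_arm(
  linear=[
    [0,0.4,0],
    [0,0.8,0],
    [0,1.2,0],
    [0,1.6,0],
    [0,2.0,0],
    [0,2.4,0],
    [0,2.8,0],
    [0,3.2,0],
    [0,3.6,0],
    [0,4.0,0],
    [0,4.4,0],
    [0,4.8,0],
  ],
  angular=[
    [0,0,0],
    [0,0,0],
    [0,0,0],
    [0,0,0],
    [0,0,0],
    [0,0,0],
    [0,0,0],
    [0,0,0],
    [0,0,0],
    [0,0,0],
    [0,0,0],
    [0,0,0],
  ],
  fingers=[1,1,1,1,1,1,1,1,1,1,1,1],
)

```text
time_s: 19.25
position: [0.5248, -0.0284, 0.027]
tcp_rot: [[0.971, 0.239, -0.001], [0.239, -0.971, -0.001], [-0.001, 0.001, -1.0]]
force: [-1.9, 4.8, 3.7]
opening: 0.004
```

```bash
python3 - <<'E'
from meas import *
now();meas('top');meas('scene')
E
```

```text
t 19.25 tray [-0.0767  0.0403  0.027 ] F [-1.9   4.78  3.74] open 0.004 q [-1.530e+01  4.080e+01  1.044e+02 -1.000e-01  3.480e+01  6.100e+01]
[[0.998, 0.056, -0.001], [0.056, -0.998, -0.001], [-0.001, 0.001, -1.0]]
top amber top (351, 220, 14, 24) 128.0 [[-0.042, -0.063], [-0.047, -0.096], [-0.112, -0.086], [-0.107, -0.052]]
top amber top (378, 214, 10, 23) 94.5 [[-0.04, -0.14], [-0.041, -0.162], [-0.105, -0.154], [-0.103, -0.133]]
top white (358, 214, 24, 25) 384.0 [[-0.034, -0.083], [-0.029, -0.14], [-0.092, -0.144], [-0.097, -0.087]]
scene amber top (256, 237, 46, 38) 459.5 [[-0.005, -0.154], [-0.099, -0.159], [-0.061, -0.014], [0.027, -0.015]]
scene white (245, 227, 46, 31) 386.5 [[-0.056, -0.211], [-0.138, -0.235], [-0.137, -0.098], [-0.058, -0.08]]
scene white (262, 256, 18, 17) 171.0 [[-0.01, -0.131], [-0.047, -0.142], [-0.051, -0.079], [-0.014, -0.069]]
scene white (356, 262, 30, 14) 83.0 [[-0.123, 0.114], [-0.137, 0.112], [-0.138, 0.198], [-0.125, 0.199]]
```

move_arm(
  linear=[
    [0,0.4,0],
    [0,0.8,0],
    [0,1.2,0],
    [0,1.6,0],
    [0,2.0,0],
    [0,2.4,0],
    [0,2.8,0],
    [0,3.1,0],
    [0,3.4,0],
    [0,3.6,0],
    [0,3.8,0],
    [0,4.0,0],
  ],
  angular=[
    [0,0,0],
    [0,0,0],
    [0,0,0],
    [0,0,0],
    [0,0,0],
    [0,0,0],
    [0,0,0],
    [0,0,0],
    [0,0,0],
    [0,0,0],
    [0,0,0],
    [0,0,0],
  ],
  fingers=[1,1,1,1,1,1,1,1,1,1,1,1],
)

```text
time_s: 20.35
position: [0.5348, -0.068, 0.027]
tcp_rot: [[0.971, 0.239, -0.0], [0.239, -0.971, -0.002], [-0.001, 0.002, -1.0]]
force: [-1.2, 3.4, 0.6]
opening: 0.004
```

move_arm(
  linear=[
    [0,0.1,0],
    [0,0.2,0],
    [0,0.3,0],
    [0,0.35,0],
    [0,0.35,0],
  ],
  angular=[
    [0,0,0],
    [0,0,0],
    [0,0,0],
    [0,0,0],
    [0,0,0],
  ],
  fingers=[1,1,1,1,1],
)

```text
time_s: 20.77
position: [0.5351, -0.0698, 0.027]
tcp_rot: [[0.971, 0.238, -0.001], [0.238, -0.971, 0.001], [-0.001, -0.001, -1.0]]
force: [0.2, 9.5, 3.0]
opening: 0.003
```

```bash
python3 - <<'E'
from meas import *
now();meas('top');meas('scene')
E
```

```text
t 20.7667 tray [-0.0742 -0.0024  0.027 ] F [0.17 9.49 3.02] open 0.003 q [-19.3  41.3 102.3   0.   36.4  56.9]
[[0.998, 0.055, -0.001], [0.055, -0.998, 0.001], [-0.001, -0.001, -1.0]]
top amber top (367, 216, 12, 24) 103.5 [[-0.04, -0.108], [-0.042, -0.134], [-0.107, -0.127], [-0.105, -0.101]]
top amber top (392, 209, 10, 24) 100.5 [[-0.034, -0.182], [-0.035, -0.202], [-0.102, -0.197], [-0.101, -0.177]]
top white (372, 210, 24, 25) 380.0 [[-0.034, -0.126], [-0.029, -0.183], [-0.09, -0.187], [-0.095, -0.13]]
scene amber top (243, 234, 46, 37) 448.0 [[0.0, -0.192], [-0.095, -0.2], [-0.06, -0.057], [0.029, -0.054]]
scene white (249, 234, 25, 20) 271.5 [[-0.055, -0.19], [-0.116, -0.208], [-0.117, -0.144], [-0.056, -0.128]]
scene white (249, 252, 18, 17) 169.5 [[-0.006, -0.171], [-0.044, -0.183], [-0.048, -0.12], [-0.011, -0.109]]
scene white (341, 257, 45, 19) 125.5 [[-0.123, 0.07], [-0.137, 0.068], [-0.137, 0.198], [-0.124, 0.2]]
```

move_arm(
  linear=[
    [0,0.15,0],
    [0,0.3,0],
    [0,0.45,0],
    [0,0.45,0],
  ],
  angular=[
    [0,0,0],
    [0,0,0],
    [0,0,0],
    [0,0,0],
  ],
  fingers=[1,1,1,1],
)

```text
time_s: 21.2
position: [0.5347, -0.0701, 0.027]
tcp_rot: [[0.972, 0.236, -0.004], [0.236, -0.972, 0.007], [-0.003, -0.008, -1.0]]
force: [0.0, 17.7, 5.7]
opening: 0.007
```

move_arm(
  linear=[
    [0,-0.4,0],
    [0,-1,0],
    [0,-2,0],
    [0,-3.5,0],
    [0,-3.5,-3],
    [0,-3.5,-7],
    [0,-3.5,-11],
    [0,-3.5,-15],
    [0,-3.5,-18],
    [0,-3.5,-18],
  ],
  angular=[
    [0,0,0],
    [0,0,0],
    [0,0,0],
    [0,0,0],
    [0,0,0],
    [0,0,0],
    [0,0,0],
    [0,0,0],
    [0,0,0],
    [0,0,0],
  ],
  fingers=[1,1,1,1,1,1,1,1,1,1],
)

```text
time_s: 22.03
position: [0.5312, -0.0377, 0.2137]
tcp_rot: [[0.972, 0.236, 0.009], [0.236, -0.972, 0.002], [0.01, -0.0, -1.0]]
force: [0.4, -0.6, -0.2]
opening: 0.008
```

```bash
python3 - <<'E'
from meas import *
now()
for n in('wrist','top','scene'):meas(n)
E
```

```text
t 22.0333 tray [-0.0721  0.0299  0.2137] F [ 0.39 -0.65 -0.16] open 0.008 q [-16.3  23.6  96.3   0.3  59.7  59.9]
[[0.999, 0.053, 0.01], [0.053, -0.999, 0.001], [0.01, -0.0, -1.0]]
wrist amber top (416, 189, 157, 78) 9950.5 [[-0.034, -0.056], [-0.027, -0.19], [-0.096, -0.208], [-0.104, -0.066]]
wrist white (480, 204, 70, 60) 3573.5 [[-0.048, -0.127], [-0.045, -0.192], [-0.103, -0.206], [-0.107, -0.138]]
wrist white (355, 215, 49, 24) 1016.0 [[-0.088, -0.011], [-0.065, -0.009], [-0.062, -0.055], [-0.085, -0.058]]
wrist white (464, 189, 82, 9) 428.0 [[-0.035, -0.109], [-0.031, -0.185], [-0.038, -0.187], [-0.042, -0.111]]
top amber top (355, 216, 25, 25) 276.5 [[-0.051, -0.062], [-0.039, -0.119], [-0.103, -0.131], [-0.114, -0.074]]
top amber top (392, 208, 10, 25) 99.5 [[-0.032, -0.182], [-0.032, -0.202], [-0.102, -0.197], [-0.101, -0.177]]
top white (371, 210, 25, 25) 384.5 [[-0.031, -0.125], [-0.026, -0.182], [-0.09, -0.187], [-0.096, -0.13]]
scene amber top (243, 234, 46, 37) 588.0 [[0.008, -0.181], [-0.093, -0.212], [-0.098, -0.072], [0.001, -0.048]]
scene white (251, 227, 135, 49) 397.0 [[-0.113, -0.218], [-0.137, -0.225], [-0.146, 0.197], [-0.124, 0.2]]
scene white (249, 235, 26, 19) 277.0 [[-0.055, -0.19], [-0.116, -0.208], [-0.117, -0.142], [-0.057, -0.126]]
scene white (249, 252, 18, 17) 170.5 [[-0.006, -0.171], [-0.045, -0.183], [-0.049, -0.12], [-0.011, -0.109]]
```

```bash
python3 - <<'E'
from rig import hand_in,capture,read_state
import cv2,pickle,numpy as np
a=pickle.load(open('top.pkl','rb'))['color'];b=capture('top')['color']
for n,(x0,y0,x1,y1) in dict(castA=(258,185,292,219),castB=(342,172,375,205),artic=(432,165,490,236),jar=(158,188,188,218)).items():
    s=cv2.phaseCorrelate(np.float64(cv2.cvtColor(a[y0:y1,x0:x1],7)),np.float64(cv2.cvtColor(b[y0:y1,x0:x1],7)));print(n,np.round(s[0],2),round(s[1],2))
print(hand_in())
E
```

```text
castA [-0.05 -0.13] 0.98
castB [-0.24  0.08] 0.72
artic [-0.04  0.01] 0.94
jar [-0.1  0.1] 0.85
the job is handed in; nothing more can be done
None
```

I laid the small amber bottle in the tray down along its lane and pushed it base-first against the -y end wall. The job was handed in at about 22 s, with the arm clear above the tray.

**How it was done**
- The bottle stood turned about 8° in the lane, so lying down it would have caught the side wall. I first nudged it to about 3° with the shut fingers.
- I tipped it with the fingers loosely either side of the cap, never gripped. Past the balance point it leaned on the front finger, which I drew back slowly until the bottle lay flat.
- I then pushed on the cap end with the shut fingers until the base stopped at the wall.

**Last checks**
- **At the wall:** the push force rose to 17.7 N with no further movement. The cameras put the base about 2–4 mm from the wall, near the lane's middle, with the axis about 3° off the lane.
- **Bystanders:** the casts, articulator and jar moved less than 0.3 pixel in the top view, which is under 1 mm. The match for one cast was weaker than the others (0.72).
- **Disagreements:** the first tray estimate from the fixed cameras was about 7 mm off the wrist camera's, and I used the wrist camera's. The bottle's base also slid about 5 mm during the descent, and I allowed for it.
- **Not checked:** I had used all 12 picture views by the time the bottle was down, so the final checks were numeric only. I could not measure the bottle's turning speed. The commanded tilting rate was at most about 0.3 rad/s, but the short fall from the rear finger to the front one at the balance point was faster; I estimated beforehand up to about 1.2 rad/s.

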